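# Pry the bearing cover off evenly for inspection

### The arm

A 6-joint arm with a two-finger parallel gripper is mounted at the origin on the work surface. World frame = base frame: x ahead of the robot, y to its left, z up, the work surface at z = 0. Lengths are in m, angles in rad, forces in N, time in s.
With the tool pointing down it reaches from about 0.375 to 0.9 m from the base axis. Payload 3.1 kg.
Tool frame: the origin (TCP) lies at the very end of the fingers, on their centre line; the grasp point (between the pads) lies 19 mm behind it (robot.hold_point_z is the z of the grasp point in the tool frame, in m); z points along the fingers, x is the direction in which the jaws open and shut, and the axes are right-handed (so a half turn about z gives the same grasp; the last joint's range is limited). The gripper opens to 87 mm and grips with 3 to 60 N. Pads are 19 mm wide; open, the fingers measure 117 mm over their backs; the gripper's body (75 mm by 190 mm) begins 51 mm behind the grasp point.
Start: joints at [1.101, 0.527, 1.433, -0, 1.181, -0.178], TCP at [0.179, 0.599, 0.223] pointing down, gripper open.
Joint ranges: [-3.08, 3.08], [-0.75, 2.2], [0.22, 2.44], [-1.43, 4.57], [0, 2.65], [-2.85, 2.85]. Speed limits (rad/s): [2.79, 2.79, 3.14, 3.14, 3.14, 3.14].

### API

Orientations are given as a 3x3 rotation matrix whose columns are the frame's x, y, z axes.
In Python, from cell import robot, viewer gives the robot as it stands.
- The arm moves only by the tool carry_out, never from a script. Its argument "moves" is a list of rows, each a list of 3 entries, a list of its own where there are three numbers: the opening, from 0 (shut) to 1 (fully open), then the shift along the tool's x, y, z in cm, then the turn, a rotation vector about the tool's x, y, z in degrees. A call has 1 to 10 rows; each row is the pose to reach, as a shift and turn from the pose measured when the call began, along the tool's axes at that moment; what a row does not reach only later rows make up. A row lasts 1/10 s, in which the tool goes at most 50 mm and 8.59 degrees, less where a joint would pass 70% of its speed; a pose out of reach is approached as far as the arm can. A call with a gripper value outside its range is refused whole. The fingers move at their own pace and stop on an object; the grip force is fixed at half the most. Time passes only in rows, so rows that repeat a pose let the fingers close. It gives the time, the measured TCP pose, the force and the opening at its end, in the units of the state.
- robot.get_obs(): the state, without advancing time (a new reading comes with each control period).
- viewer.get_image(name): name is "scene" or "top" or "wrist"; returns (picture, depth): 400x640x3 uint8, red, green, blue; 400x640 float32, m along the optical axis (not along the pixel's ray), 0 where there is no reading.
- viewer.camera_params(name): a dict with "fx", "fy", "cx", "cy" (pixels), "T" (4x4, takes a point from camera to world coordinates). Camera axes: x right, y down, z forward; pixel columns grow to the right and rows downward; lengths in m; the calibration is good to about 2 mm. A picture is of the moment at which its call begins: read the wrist's pose just before it. camera_params takes no time and is no camera call; for the wrist camera it gives the pose at the moment of the call.
- robot.close_job(): hands the job in, once; it reports no verdict.
The state is a dict: "t": time; "joint_positions": joint angles; "joint_vel": joint speeds; "joint_efforts": joint torques, N m; "tool_pos": TCP position; "ee_rot": TCP orientation; "wrist_force": force on the tool from outside, world axes, zero at the start; "torque": the same for the moment, N m; "width": finger opening in m.
Only numpy, scipy, OpenCV 4.12 (cv2) and the standard library are available. Lean on these libraries where they do the work, as an engineer would, in place of code of your own. Each camera call takes 0.05 s, during which the arm holds its last target.

### The job

Free the press-fit aluminium cover from the green bearing housing with the yellow double-ended wedge: work a blade into the seam under one pry lug, then under the other, alternating in small steps so that the cover is never cocked by more than about 4 degrees, until both lugs stand at least 4 mm above their seated height. Do not touch the cover with the gripper before that. Then lay the wedge back on the black rubber mat, lift the cover straight off and set it down upright (boss up) in the blue tray; leave the other things on the table where they are.

Things in the scene. Friction and masses are not known exactly. Their poses are not given: they have to be found in the camera images.
- housing: Lower half: green round bearing housing, 92 mm across, on a 130 mm square steel plate, fixed; place and yaw vary. Origin: centre of the plate's underside, on the table; z up, +y towards the left lug. Its flat top (the seam's floor) is 45 mm up. The seam is open on the +y and -y sides. Green shoulders in front and behind (|x| 27 to 37 mm, 50 mm long in y) rise to 50 mm and carry the seated cover.
- seam_left (a point): Middle of the outer edge of the seam's floor on the housing's +y side: 46 mm from the housing's centre, 45 mm above the table. Axes as the housing's. With the cover seated, the seam here is 5 mm high (to the lug above) and over 50 mm wide; a blade can go 44 mm deep straight towards the centre.
- seam_right (a point): The same on the -y side.
- cover_boss (a point): Upper half: aluminium cover, about 0.2 kg: disc 76 mm across, 10 mm thick, with a round boss on top, 28 mm across, 24 mm high, by which to lift it. Point: centre of the boss, half-way up, 22 mm above the disc's underside; z up, y to the left lug. Four tongues under it reach 20 mm below the disc and fit in pockets of the housing; set down, it stands on them, this point 42 mm above the floor.
- lug_left (a point): Pry lug of the cover on the housing's +y side: tab 24 mm wide, 10 mm thick, its end 46 mm from the centre. Point: middle of its lower outer edge, 50 mm above the table when seated. Spring pads hold the tongues by friction: prying here (5 to 10 N) raises this side and lowers the other by up to a third as much; lifting it 3 mm from seated cocks the cover about 2.5 degrees. It stays where left.
- lug_right (a point): The same on the -y side. Once both lugs are 4 mm up, the cover still grips lightly: pull it straight up by the boss (under 15 N). The cover can shift 2 mm along y when pushed.
- wedge_mid (a point): Wedge, 136 mm long, about 0.14 kg. Point: its middle, half-way up, 18 mm above its flat underside; x along its length, z up. Middle: yellow handle 44 mm long (x), 20 mm wide (y), 36 mm high; grip it across its width. A brass blade, 46 mm long and 16 mm wide, sticks out of either end; the tips are 68 mm from this point. The underside is level over the full length.
- wedge_tip (a point): Tip of the +x blade, on the underside (the -x blade is alike). Only the blade's upper face slopes: it is 2 mm thick at the tip and 0.225 mm thicker per mm back from it (12.3 mm at the handle). Sliding on the seam's floor with the tip d mm past the lug's edge, it holds that lug 0.225 d - 3 mm above its seated height: about 3 mm at d = 26, 6.4 mm at d = 42.
- mat: Black rubber mat, 100 x 200 x 4 mm, fixed, where the wedge lies at the start and is laid back. Origin: centre of its underside, on the table; y along its 200 mm length.
- tray: Blue inspection tray, 150 x 150 mm outside, 18 mm high, walls 4 mm, lined with paper; its inner floor is 5.5 mm above the table. Fixed. Origin: centre of its underside, on the table.
- spring_tall: Coil spring standing upright, 33 mm in diameter, 55 mm high; bystander.
- spring_short: Dark coil spring standing upright, 41 mm in diameter, 32 mm high; bystander.
- test_bar: Flat steel tensile specimen, 130 x 22 x 6 mm; bystander.
- jar: Amber jar, 48 mm in diameter, 70 mm high; bystander.
- mouse: Black computer mouse, 100 x 60 x 30 mm; bystander.
- sample_puck: Red mounted metal sample, 38 mm in diameter, 22 mm high; bystander.
Mind the look-alikes: they are no part of the job. Of the things that look like the part that bears cover_boss, the smallest one is meant. Of the things shaped like the mat, the black one is meant.

How it is judged:
By the outcome, as a careful person would: the job done as asked, in the order asked, and still so for the second after the job is handed in, with the robot touching nothing.
It also fails if it takes over 72 s, if anything falls off the work surface, if the arm or the gripper's body presses on something with over 40 N, if the wrist force passes 120 N, or if a joint passes its speed limit or range.

## Working session

There is one attempt and no reset: what is moved stays moved. The work goes in short steps, Python scripts to look and compute and a tool call to move; the robot and the scene stay as the last step left them, time stands still between calls to the robot, and variables do not carry over. Pictures are saved under pics/ and viewed, and the job is handed in when it is done.

Besides the shell and the picture viewer there is one more tool, called after "Call:" by a JSON object that holds its "op" and its "data". carry_out: Moves the arm, as the interface text tells. Its arguments: {"type":"object","properties":{"moves":{"type":"array","items":{"type":"array"}}},"required":["moves"]}

```bash
mkdir -p pics; ls
python3 - <<'E'
from cell import robot, viewer
import cv2,numpy as np
print(robot.get_obs(), robot.hold_point_z)
for n in ["scene","top"]:
    im,d=viewer.get_image(n); cv2.imwrite(f"pics/{n}0.png",im[:,:,::-1]); np.save(f"pics/{n}0.npy",d); np.save(f"pics/{n}0_im.npy",im)
    print(n,viewer.camera_params(n))
print(robot.get_obs()['t'])
E
```

```text
pics
{'t': 0.0, 'joint_positions': array([ 1.10149558e+00,  5.28452157e-01,  1.43390369e+00, -1.64160744e-05,
        1.18140595e+00, -1.78517578e-01]), 'joint_vel': array([ 0.00104309,  0.00033401, -0.00243798,  0.00043446, -0.00038423,
       -0.00165365]), 'joint_efforts': array([-1.12103808e-03, -4.40051258e+01, -1.76586288e+01,  6.31954707e-02,
        5.82730584e-02, -1.60186328e-04]), 'tool_pos': array([0.17883697, 0.59809775, 0.22157981]), 'ee_rot': array([[ 2.86695581e-01,  9.58021246e-01, -9.67477402e-04],
       [ 9.58019350e-01, -2.86696975e-01, -1.94149428e-03],
       [-2.13736561e-03, -3.70244241e-04, -9.99997647e-01]]), 'wrist_force': array([-0.22919373, -0.61664275,  0.03116461]), 'torque': array([-0.00328259, -0.02008102,  0.00153865]), 'width': 0.08734860077885973} -0.0187
scene {'fx': 393.4927091012069, 'fy': 393.4927091012069, 'cx': 317.4685035826534, 'cy': 197.70169141140144, 'T': array([[ 0.61888377,  0.54944439, -0.56133212,  1.11872089],
       [ 0.78547128, -0.42906918,  0.44602075, -0.41998898],
       [ 0.00421328, -0.71694526, -0.69711674,  0.78178089],
       [ 0.        ,  0.        ,  0.        ,  1.        ]])}
top {'fx': 416.0367038212752, 'fy': 416.0367038212752, 'cx': 319.3477641532641, 'cy': 206.91752282719597, 'T': array([[-0.02116729, -0.9890161 ,  0.14628428,  0.37864505],
       [-0.99969282,  0.01905092, -0.01585346,  0.03717444],
       [ 0.01289247, -0.14657492, -0.98911555,  1.20373846],
       [ 0.        ,  0.        ,  0.        ,  1.        ]])}
0.1
```

View pics/scene0.png

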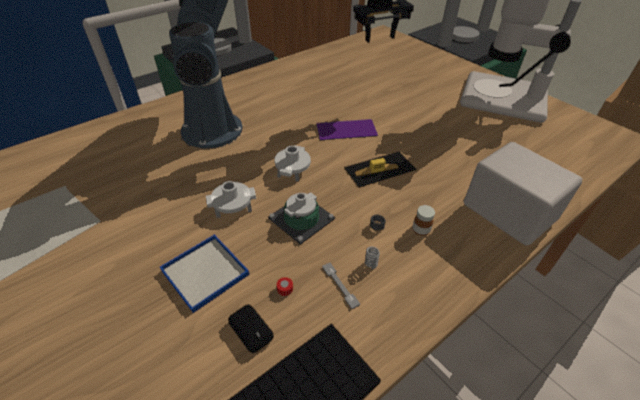

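View pics/top0.png

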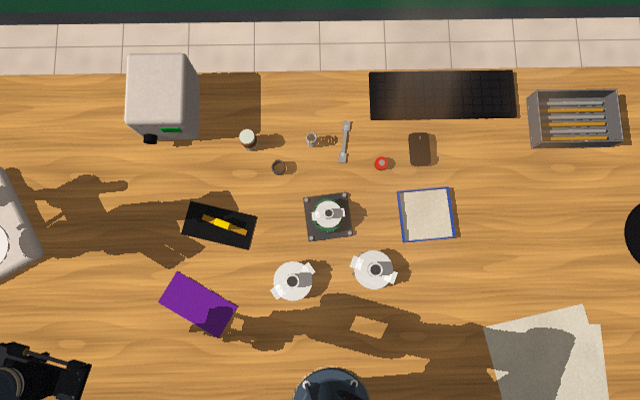

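The covers are at top-view pixels (328,213) on the green housing, (293,281) and (375,270). The one on the housing is the smallest, so I choose that. The mats are black at (219,224) and purple at (198,304); I choose the black one. The only wedge is the yellow one at (222,224), and the tray is at (427,214). Next I'll check close crops and measure.

```bash
cat > h.py <<'E'
import numpy as np,cv2
from cell import robot, viewer
def ray(P,uv,z):
    """cast pixels onto plane z"""
    uv=np.atleast_2d(uv).astype(float)
    d=np.c_[(uv[:,0]-P['cx'])/P['fx'],(uv[:,1]-P['cy'])/P['fy'],np.ones(len(uv))]@P['T'][:3,:3].T
    o=P['T'][:3,3]; return o+d*((z-o[2])/d[:,2])[:,None]
def cloud(P,D):
    v,u=np.mgrid[:D.shape[0],:D.shape[1]]
    c=np.stack([(u-P['cx'])/P['fx']*D,(v-P['cy'])/P['fy']*D,D],-1)
    return c@P['T'][:3,:3].T+P['T'][:3,3]
def proj(P,X):
    X=np.atleast_2d(X); c=(X-P['T'][:3,3])@P['T'][:3,:3]
    return np.c_[c[:,0]/c[:,2]*P['fx']+P['cx'],c[:,1]/c[:,2]*P['fy']+P['cy']]
def save(n,im): cv2.imwrite('pics/'+n+'.png',im[:,:,::-1])
E
python3 - <<'E'
from h import *
P=viewer.camera_params('top'); im=np.load('pics/top0_im.npy'); D=np.load('pics/top0.npy')
a=cv2.resize(im[170:260,280:380],None,fx=4,fy=4,interpolation=2); b=cv2.resize(im[180:270,170:270],None,fx=4,fy=4,interpolation=2)
save('crop1',np.hstack([a,b]))
C=cloud(P,D)
hsv=cv2.cvtColor(im,cv2.COLOR_RGB2HSV)
def comp(m,lo):
    n,l,s,c=cv2.connectedComponentsWithStats(m.astype(np.uint8)); return [(i,s[i],c[i],l==i) for i in range(1,n) if s[i,4]>lo]
for nm,r,z in [('yellow',((20,140,90),(35,255,255)),.022),('blue',((100,120,60),(125,255,255)),.018),('green',((55,80,20),(95,255,255)),.045)]:
    m=cv2.inRange(hsv,*map(np.array,r))>0
    m[:80]=0
    for i,s,c,mk in comp(m,30):
        ps=np.argwhere(mk)[:,::-1].astype(np.float32)
        print(nm,s,c.round(1),ray(P,[c],z)[0].round(4),'z',np.percentile(C[mk][:,2],[5,50,95]).round(3))
# mat
m=(im.max(2)<40); m[:180]=0;m[270:]=0;m[:,:170]=0;m[:,270:]=0
for i,s,c,mk in comp(m,200):
    r=cv2.minAreaRect(np.argwhere(mk)[:,::-1].astype(np.float32)); W=ray(P,cv2.boxPoints(r),.004); print('mat',s,r,W.round(4).tolist(),W.mean(0))
E
```

```text
yellow [210 218  22  12 148] [221.6 223.5] [0.511  0.2975 0.022 ] z [0.005 0.037 0.044]
blue [445 187  11  51 133] [450.4 212.8] [ 0.5295 -0.3598  0.018 ] z [0.006 0.016 0.021]
blue [397 192  16  50 108] [401.3 220.2] [ 0.5108 -0.2167  0.018 ] z [0.003 0.016 0.021]
green [160 127  22   5  99] [170.4 129. ] [0.7853 0.4431 0.045 ] z [0.096 0.115 0.127]
green [315 198  21   9  32] [325.2 200.5] [0.568  0.0016 0.045 ] z [0.041 0.045 0.052]
green [313 221  25  12  85] [324.6 227.9] [0.4906 0.0051 0.045 ] z [0.015 0.043 0.048]
mat [ 182  202   74   47 1919] ((218.53277587890625, 224.86065673828125), (68.7690658569336, 33.61152267456055), 13.240520477294922) [[0.4869, 0.4168, 0.004], [0.5819, 0.3971, 0.004], [0.5319, 0.2026, 0.004], [0.4378, 0.2246, 0.004]] [0.50963643 0.310274   0.004     ]
```

View pics/crop1.png

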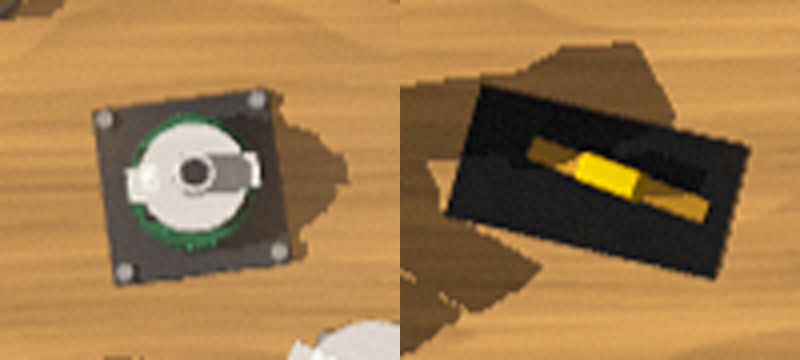

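```bash
cat >> h.py <<'E'
from scipy.spatial.transform import Rotation as Ro
def go(pos,yaw):
    """print shift (cm) and turn (deg) in current tool axes for TCP pos, tool x at yaw deg, pointing down"""
    o=robot.get_obs(); R=np.array(o['ee_rot']); c,s=np.cos(np.radians(yaw)),np.sin(np.radians(yaw))
    T=np.array([[c,s,0],[s,-c,0],[0,0,-1]])
    sh=R.T@(np.array(pos)-o['tool_pos'])*100; rv=Ro.from_matrix(R.T@T).as_rotvec(degrees=True)
    print('t',round(o['t'],2),'shift',sh.round(2).tolist(),'turn',rv.round(1).tolist(),'F',np.round(o['wrist_force'],1),'w',round(o['width'],4))
E
python3 - <<'E'
from h import *
P=viewer.camera_params('wrist'); o=robot.get_obs(); R=o['ee_rot']
print(P['fx'],(R.T@(P['T'][:3,3]-o['tool_pos'])).round(4)); print((R.T@P['T'][:3,:3]).round(3))
go([.53,.30,.20],-17)
P=viewer.camera_params('top'); im=np.load('pics/top0_im.npy')
# plate corners screws from crop
px=np.array([[105,118],[257,99],[280,252],[125,272]])/4+[280,170]-.375
W=ray(P,px,.012);print(W.round(4),W.mean(0).round(4))
e=W[0]-W[1]; print(np.degrees(np.arctan2(e[1],e[0]))-90)
e=W[3]-W[2]; print(np.degrees(np.arctan2(e[1],e[0]))-90)
E
```

```text
336.50762111557964 [-0.0003 -0.0723 -0.1625]
[[ 1.    -0.    -0.001]
 [ 0.     0.965  0.263]
 [ 0.001 -0.263  0.965]]
t 0.1 shift [-18.49, 42.19, 2.19] turn [0.1, 0.1, 90.3] F [-0.3 -0.1  0. ] w 0.0868
[[ 0.5785  0.0567  0.012 ]
 [ 0.5904 -0.0541  0.012 ]
 [ 0.4786 -0.0673  0.012 ]
 [ 0.4665  0.0442  0.012 ]] [ 0.5285 -0.0051  0.012 ]
6.1372421983315775
6.1968238052866695
```

Call:
{"op": "carry_out", "data": {"moves": [[1,[-1.8,4.2,0.2],[0,0,8.5]],[1,[-3.6,8.4,0.4],[0,0,17]],[1,[-5.4,12.6,0.6],[0,0,25.5]],[1,[-7.2,16.8,0.8],[0,0,34]],[1,[-9,21,1],[0,0,42.5]],[1,[-10.8,25.2,1.2],[0,0,51]],[1,[-12.6,29.4,1.4],[0,0,59.5]],[1,[-14.4,33.6,1.6],[0,0,68]],[1,[-16.2,37.8,1.8],[0,0,76.5]],[1,[-18.5,42.2,2.2],[0,0,85]]]}}

```text
t: 1.1
tool_pos: [0.5313, 0.2989, 0.1997]
ee_rot: [[0.978, -0.208, -0.001], [-0.208, -0.978, -0.001], [-0.001, 0.001, -1.0]]
wrist_force: [0.6, 0.2, 0.2]
width: 0.0869
```

Run:
```python
from h import *
P=viewer.camera_params('wrist'); im,D=viewer.get_image('wrist'); save('w1',im); np.savez('pics/w1.npz',im=im,D=D,**P)
go([.511,.30,.20],-17)
C=cloud(P,D); hsv=cv2.cvtColor(im,cv2.COLOR_RGB2HSV)
m=cv2.inRange(hsv,(18,110,50),(35,255,255)); print((m>0).sum());
```

```text
t 1.15 shift [-2.81, -0.12, -0.12] turn [0.2, -0.4, 4.5] F [ 4.  -2.1  0.2] w 0.0873
9905
```

View pics/w1.png

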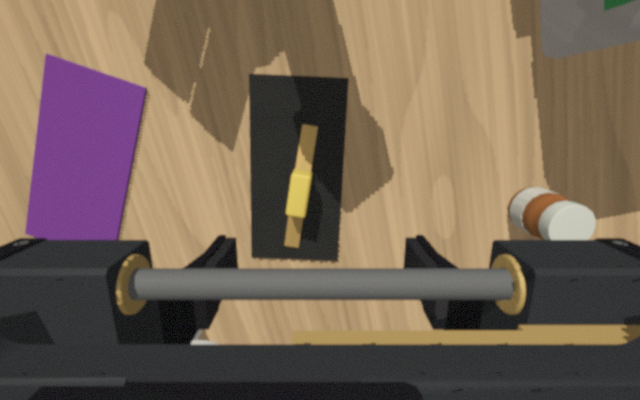

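Run:
```python
from h import *
z=np.load('pics/w1.npz'); P={k:z[k] for k in ['fx','fy','cx','cy','T']}; im=z['im'];D=z['D']
C=cloud(P,D); hsv=cv2.cvtColor(im,cv2.COLOR_RGB2HSV)
roi=np.zeros(D.shape,bool); roi[76:258,252:345]=1
mat=roi
m=(cv2.inRange(hsv,(15,70,50),(40,255,255))>0)
n,l,s,c=cv2.connectedComponentsWithStats((m&roi).astype(np.uint8)); k=1+s[1:,4].argmax(); m=l==k; print(s[k])
X=C[m]; print('z pct',np.percentile(X[:,2],[1,10,50,90,99]).round(4))
for nm,Q in [('top',X[X[:,2]>np.percentile(X[:,2],99)-.004])]:
    r=cv2.minAreaRect((Q[:,:2]*1000).astype(np.float32)); print(nm,len(Q),r,Q.mean(0))
r=cv2.minAreaRect((X[:,:2]*1000).astype(np.float32)); print('all',r,cv2.boxPoints(r))
# bright handle top
hm=m&(im.astype(int).sum(2)>0)
save('crop2',cv2.resize(im[60:270,240:360],None,fx=3,fy=2.8,interpolation=2))
md=roi&(im.max(2)<45); r=cv2.minAreaRect(np.argwhere(md)[:,::-1].astype(np.float32)); print(r)
B=ray(P,[[250,75],[348,79],[338,262],[251,259]],.004);print(B.round(4),B.mean(0))
```

```text
[ 283  123   36  126 2509]
z pct [0.0035 0.0048 0.0136 0.0408 0.0421]
top 832 ((518.1557006835938, 323.1723327636719), (106.24886322021484, 19.765907287597656), 68.94657135009766) [0.50771144 0.29578537 0.0453982 ]
all ((508.0768127441406, 300.8636474609375), (155.34918212890625, 26.04901695251465), 68.34074401855469) [[467.30328 233.48041]
 [491.5131  223.86609]
 [548.85034 368.2469 ]
 [524.6405  377.8612 ]]
((298.0, 167.0), (180.0, 92.0), 90.0)
[[0.4837 0.4174 0.004 ]
 [0.5788 0.3933 0.004 ]
 [0.5302 0.1993 0.004 ]
 [0.4324 0.2239 0.004 ]] [0.50627467 0.30846146 0.004     ]
```

View pics/crop2.png

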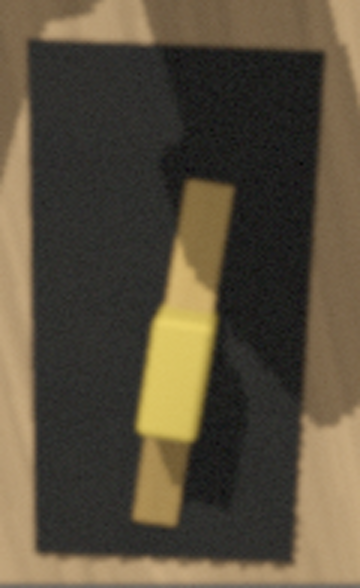

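Run:
```python
from h import *
z=np.load('pics/w1.npz'); P={k:z[k] for k in ['fx','fy','cx','cy','T']}
f=lambda q:np.array(q)/[3,2.8]+[240,60]-.33
T=ray(P,f([[211,182],[156.5,523]]),.0055); print(T.round(4),T.mean(0).round(4)); e=T[0]-T[1]; print(np.linalg.norm(e),np.degrees(np.arctan2(e[1],e[0])))
H=ray(P,f([[160,316],[215,320],[195,440],[136,435]]),.040); print(H.round(4),H.mean(0).round(4))
Pt=viewer.camera_params('top'); g=lambda q:np.array(q)/4+[170-100,180]-.375
T=ray(Pt,g([[534,147],[706,210]]),.0055); print(T.round(4),T.mean(0).round(4)); e=T[0]-T[1]; print(np.linalg.norm(e),np.degrees(np.arctan2(e[1],e[0])))
go([.5085,.3,.2],-21.7)
```

```text
[[0.532  0.3577 0.0055]
 [0.4825 0.2299 0.0055]] [0.5072 0.2938 0.0055]
0.13706294835718524 68.83608421542353
[[0.5075 0.3181 0.04  ]
 [0.5246 0.3131 0.04  ]
 [0.5086 0.2719 0.04  ]
 [0.4897 0.2778 0.04  ]] [0.5076 0.2952 0.04  ]
[[0.5347 0.3546 0.0055]
 [0.4866 0.2303 0.0055]] [0.5106 0.2925 0.0055]
0.13324503104577612 68.82503633155784
t 1.15 shift [-3.05, -0.07, -0.12] turn [0.2, -0.4, 9.2] F [ 4.  -2.1  0.2] w 0.0873
```

Run:
```python
from h import *
go([.508,.294,.0075],-21.2)
```

```text
t 1.15 shift [-3.09, 0.45, 19.13] turn [0.2, -0.4, 8.7] F [ 4.  -2.1  0.2] w 0.0873
```

Call:
{"op": "carry_out", "data": {"moves": [[1,[-1.5,0.2,3],[0,0,5]],[1,[-3.1,0.45,7],[0.2,-0.4,8.7]],[1,[-3.1,0.45,11],[0.2,-0.4,8.7]],[1,[-3.1,0.45,15],[0.2,-0.4,8.7]],[1,[-3.1,0.45,17.5],[0.2,-0.4,8.7]],[1,[-3.1,0.45,18.7],[0.2,-0.4,8.7]],[1,[-3.1,0.45,19.1],[0.2,-0.4,8.7]],[1,[-3.1,0.45,19.1],[0.2,-0.4,8.7]]]}}

```text
t: 1.95
tool_pos: [0.5082, 0.2942, 0.008]
ee_rot: [[0.932, -0.362, -0.0], [-0.362, -0.932, -0.0], [0.0, 0.0, -1.0]]
wrist_force: [-0.6, -0.4, 0.6]
width: 0.0873
```

Run:
```python
from h import *
go([.508,.294,.0075],-21.2)
```

```text
t 1.95 shift [-0.01, 0.02, 0.05] turn [0.0, -0.0, -0.0] F [-0.6 -0.4  0.6] w 0.0873
```

Close, holding pose.

Call:
{"op": "carry_out", "data": {"moves": [[0,[0,0,0],[0,0,0]],[0,[0,0,0],[0,0,0]],[0,[0,0,0],[0,0,0]],[0,[0,0,0],[0,0,0]],[0,[0,0,0],[0,0,0]],[0,[0,0,0],[0,0,0]],[0,[0,0,0],[0,0,0]],[0,[0,0,0],[0,0,0]]]}}

```text
t: 2.75
tool_pos: [0.5082, 0.2941, 0.008]
ee_rot: [[0.932, -0.362, -0.0], [-0.362, -0.932, -0.0], [-0.0, 0.0, -1.0]]
wrist_force: [1.0, -0.4, -0.0]
width: 0.0306
```

Run:
```python
from h import *
go([.508,.294,.12],-21.2)
```

```text
t 2.75 shift [-0.01, 0.02, -11.2] turn [0.0, 0.0, -0.0] F [ 1.  -0.4 -0. ] w 0.0306
```

Call:
{"op": "carry_out", "data": {"moves": [[0,[0,0,0],[0,0,0]],[0,[0,0,0],[0,0,0]],[0,[0,0,0],[0,0,0]],[0,[0,0,0],[0,0,0]],[0,[0,0,-1],[0,0,0]],[0,[0,0,-4],[0,0,0]],[0,[0,0,-8],[0,0,0]],[0,[0,0,-12],[0,0,0]],[0,[0,0,-13],[0,0,0]]]}}

```text
t: 3.65
tool_pos: [0.511, 0.2953, 0.1431]
ee_rot: [[0.932, -0.362, 0.009], [-0.362, -0.932, 0.003], [0.007, -0.006, -1.0]]
wrist_force: [0.9, 0.4, -1.9]
width: 0.0197
```

Run:
```python
from h import *
P=viewer.camera_params('wrist'); im,D=viewer.get_image('wrist'); save('w2',im)
go([.54,.12,.12],6.2)
```

```text
t 3.7 shift [9.06, 15.28, 2.25] turn [-0.2, -0.4, -27.4] F [-0.2  0.7 -0.6] w 0.0196
```

View pics/w2.png

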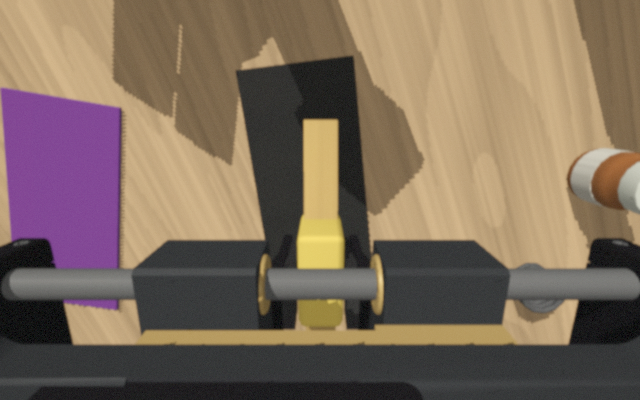

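Run:
```python
from h import *
P=viewer.camera_params('wrist'); o=robot.get_obs(); R=o['ee_rot']
T=np.linalg.inv(np.vstack([np.c_[R,o['tool_pos']],[0,0,0,1]]))@P['T']
Q=dict(P,T=T)
print('tip tool frame',ray(Q,[[303,119],[338,119]],.0015).round(4))
print('handle near/far top end', ray(Q,[[300,237],[342,237],[303,216],[340,216]],-.032).round(4))
```

```text
tip tool frame [[-0.0086 -0.0679  0.0015]
 [ 0.0079 -0.0679  0.0015]]
handle near/far top end [[-0.0088 -0.0213 -0.032 ]
 [ 0.0086 -0.0213 -0.032 ]
 [-0.0074 -0.0304 -0.032 ]
 [ 0.0076 -0.0304 -0.032 ]]
```

Run:
```python
from h import *
go([.534,-.055,.28],6.2)
```

```text
t 3.7 shift [14.94, 31.73, -13.8] turn [-0.2, -0.4, -27.4] F [-0.2  0.7 -0.6] w 0.0196
```

Call:
{"op": "carry_out", "data": {"moves": [[0,[1.5,3,-4],[0,0,-3]],[0,[3.3,7,-8],[0,0,-6]],[0,[5.2,11,-11],[0,0,-9.5]],[0,[7,15,-13.8],[0,0,-13]],[0,[8.9,19,-13.8],[0,0,-17]],[0,[10.8,23,-13.8],[0,0,-21]],[0,[12.7,27,-13.8],[-0.1,-0.2,-24]],[0,[14.5,30.8,-13.8],[-0.2,-0.4,-27]],[0,[14.9,31.7,-13.8],[-0.2,-0.4,-27.4]],[0,[14.9,31.7,-13.8],[-0.2,-0.4,-27.4]]]}}

```text
t: 4.7
tool_pos: [0.533, -0.056, 0.2785]
ee_rot: [[0.995, 0.104, -0.002], [0.104, -0.995, 0.001], [-0.002, -0.001, -1.0]]
wrist_force: [-0.3, 0.6, -1.8]
width: 0.0194
```

Run:
```python
from h import *
P=viewer.camera_params('wrist'); im,D=viewer.get_image('wrist'); save('w3',im); np.savez('pics/w3.npz',im=im,D=D,**P)
go([.534,-.055,.28],6.2)
```

```text
t 4.75 shift [0.11, 0.07, -0.14] turn [-0.1, 0.1, -0.1] F [-0.4  0.9 -0.6] w 0.0195
```

View pics/w3.png

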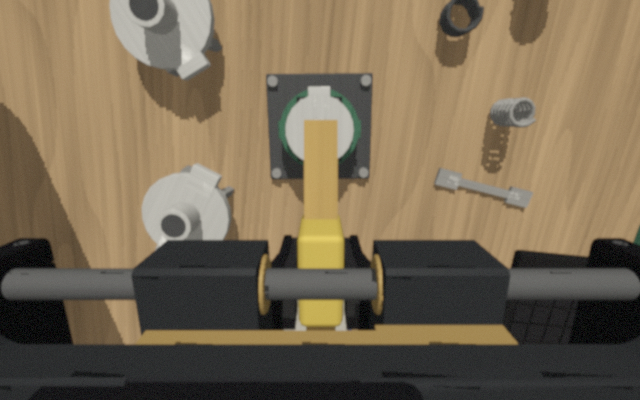

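Run:
```python
from h import *
z=np.load('pics/w3.npz'); P={k:z[k] for k in ['fx','fy','cx','cy','T']}; im=z['im'];D=z['D']; C=cloud(P,D)
save('crop3',cv2.resize(im[60:190,255:385],None,fx=4.5,fy=4.5,interpolation=2))
sub=C[60:195,255:385]; I=im[60:195,255:385]
m=(I.max(2)<75)&(sub[...,2]>.004)&(sub[...,2]<.02)
print('plate z',np.percentile(sub[m][:,2],[10,50,90]))
q=sub[m][:,:2]*1000; r=cv2.minAreaRect(q.astype(np.float32)); print(r)
B=ray(P,[[266,74],[373,73],[370,179.5],[271,181]],.010); print(B.round(4),B.mean(0).round(4))
print('lug z',C[88:96,313:326,2].round(4)[::2,::3])
L=ray(P,[[308,86.5],[331,86.5]],.060);print('lug end top',L.round(4))
```

```text
plate z [0.0075335  0.00854756 0.00966338]
((524.8604736328125, -6.392387390136719), (124.46196746826172, 125.59867095947266), 6.278910160064697)
[[ 0.4545  0.0515  0.01  ]
 [ 0.5823  0.066   0.01  ]
 [ 0.5972 -0.0633  0.01  ]
 [ 0.4691 -0.0787  0.01  ]] [ 0.5258 -0.0061  0.01  ]
lug z [[0.0611 0.0601 0.0592 0.0598 0.0614]
 [0.0608 0.0606 0.0599 0.0612 0.0598]
 [0.0594 0.0599 0.0579 0.0616 0.0604]
 [0.0603 0.0611 0.0606 0.0608 0.0602]]
lug end top [[0.5084 0.0394 0.06  ]
 [0.5329 0.042  0.06  ]]
```

View pics/crop3.png

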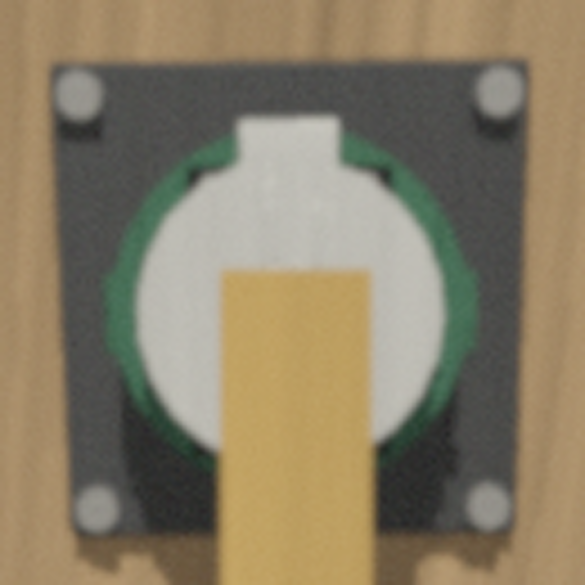

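```bash
cat >> h.py <<'E'
c=np.array([.526,-.0055]); yaw=6.4; hy=np.array([-np.sin(np.radians(yaw)),np.cos(np.radians(yaw))])
def side(sg,d,z):
    """TCP for wedge tip d mm inside seam sg=+1 left,-1 right"""
    p=c+sg*hy*(46-d+68)/1000; go([*p,z],yaw)
def frm():
    o=robot.get_obs(); v=(o['tool_pos'][:2]-c); hx=np.array([hy[1],-hy[0]]); s=v@hy*1000
    F=o['wrist_force'];print('along y mm',s.round(2),'d',(114-abs(s)).round(2),'lat',(v@hx*1000).round(2),'z',round(o['tool_pos'][2]*1000,2),'Fy',round(F[:2]@hy,2),'Fx',round(F[:2]@hx,2),'Fz',F[2].round(2),'tq',o['torque'].round(2),'w',o['width'],'t',round(o['t'],2), 'tool z',o['ee_rot'][:,2].round(4))
E
python3 - <<'E'
from h import *
side(1,-10,.0505)
E
```

```text
t 4.75 shift [-0.18, -17.29, 22.85] turn [-0.1, 0.1, -0.3] F [-0.4  0.9 -0.6] w 0.0195
```

Call:
{"op": "carry_out", "data": {"moves": [[0,[0,-4,2],[0,0,0]],[0,[-0.1,-8.5,4],[0,0,0]],[0,[-0.1,-13,6],[0,0,0]],[0,[-0.2,-17.3,8],[0,0,-0.3]],[0,[-0.2,-17.3,12],[-0.1,0.1,-0.3]],[0,[-0.2,-17.3,16],[-0.1,0.1,-0.3]],[0,[-0.2,-17.3,20],[-0.1,0.1,-0.3]],[0,[-0.2,-17.3,22.3],[-0.1,0.1,-0.3]],[0,[-0.2,-17.3,22.8],[-0.1,0.1,-0.3]],[0,[-0.2,-17.3,22.8],[-0.1,0.1,-0.3]]]}}

```text
t: 5.75
tool_pos: [0.5109, 0.1192, 0.0504]
ee_rot: [[0.994, 0.113, -0.003], [0.113, -0.994, 0.001], [-0.003, -0.001, -1.0]]
wrist_force: [0.3, -0.2, -1.0]
width: 0.0199
```

Run:
```python
from h import *
for n in ['scene','top']:
    im,D=viewer.get_image(n); P=viewer.camera_params(n); u=proj(P,[.52,.03,.05])[0].astype(int); cr=im[u[1]-45:u[1]+45,u[0]-60:u[0]+60]; save('s4'+n,cv2.resize(cr,None,fx=6,fy=6,interpolation=2))
side(1,8,.0505);frm()
```

```text
t 5.85 shift [-0.06, 1.89, 0.16] turn [-0.0, -0.1, 0.0] F [ 0.8 -0.6 -1.3] w 0.0196
along y mm 124.86 d -10.86 lat 0.58 z 52.09 Fy -0.65 Fx 0.75 Fz -1.35 tq [-0.09  0.02 -0.01] w 0.019578470863298492 t 5.85 tool z [ 1.6e-03  6.0e-04 -1.0e+00]
```

View pics/s4scene.png

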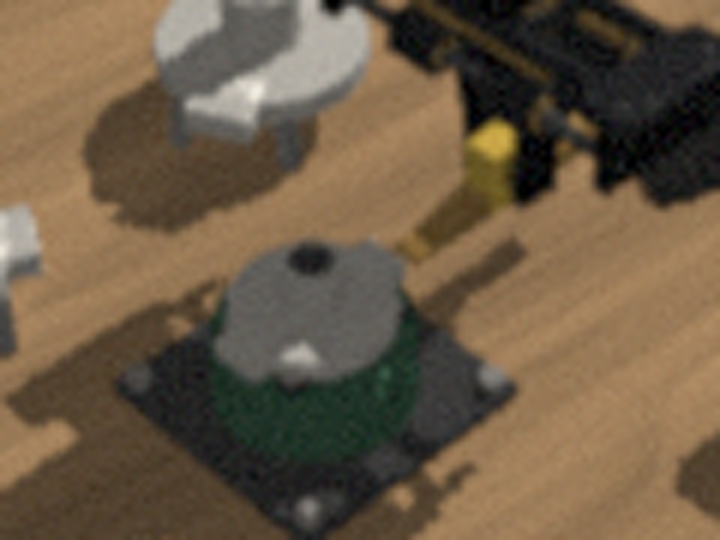

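View pics/s4top.png

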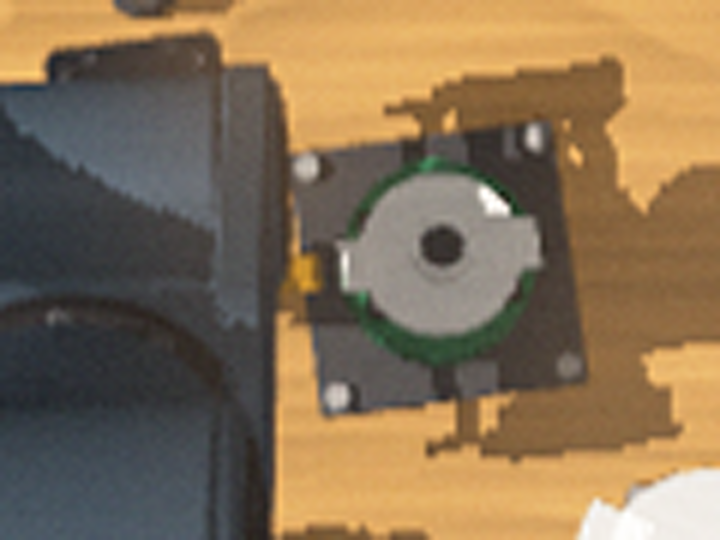

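Call:
{"op": "carry_out", "data": {"moves": [[0,[-0.05,0,0.15],[0,0,0]],[0,[-0.05,0,0.15],[0,0,0]]]}}

```text
t: 6.05
tool_pos: [0.513, 0.1188, 0.0519]
ee_rot: [[0.994, 0.112, 0.004], [0.112, -0.994, 0.001], [0.004, -0.0, -1.0]]
wrist_force: [0.0, 0.2, -1.7]
width: 0.0198
```

Run:
```python
from h import *
frm();side(1,8,.0505)
```

```text
along y mm 124.95 d -10.95 lat 0.96 z 51.9 Fy 0.22 Fx 0.03 Fz -1.66 tq [-0.1   0.01  0.06] w 0.019771811895213324 t 6.05 tool z [ 4.4e-03  7.0e-04 -1.0e+00]
t 6.05 shift [-0.1, 1.89, 0.14] turn [-0.0, -0.3, 0.0] F [ 0.   0.2 -1.7] w 0.0198
```

Call:
{"op": "carry_out", "data": {"moves": [[0,[-0.1,0.5,0.15],[0,-0.2,0]],[0,[-0.1,1.2,0.15],[0,-0.2,0]],[0,[-0.1,1.8,0.15],[0,-0.2,0]],[0,[-0.1,1.8,0.15],[0,-0.2,0]],[0,[-0.1,1.8,0.15],[0,-0.2,0]]]}}

```text
t: 6.55
tool_pos: [0.5139, 0.1003, 0.0502]
ee_rot: [[0.994, 0.111, 0.0], [0.111, -0.994, 0.0], [0.0, -0.0, -1.0]]
wrist_force: [0.3, 0.4, -2.6]
width: 0.0195
```

Run:
```python
from h import *
frm();side(1,8,.0505)
```

```text
along y mm 106.44 d 7.56 lat -0.19 z 50.2 Fy 0.36 Fx 0.3 Fz -2.59 tq [-0.02  0.04  0.02] w 0.01946253104036643 t 6.55 tool z [ 3.e-04  2.e-04 -1.e+00]
t 6.55 shift [0.02, 0.04, -0.03] turn [-0.0, -0.0, -0.0] F [ 0.3  0.4 -2.6] w 0.0195
```

Call:
{"op": "carry_out", "data": {"moves": [[0,[0,0,0.05],[0,0,0]],[0,[0,0,0.1],[0,0,0]],[0,[0,0,0.1],[0,0,0]]]}}

```text
t: 6.85
tool_pos: [0.514, 0.1004, 0.0492]
ee_rot: [[0.994, 0.111, 0.0], [0.111, -0.994, 0.0], [0.0, -0.0, -1.0]]
wrist_force: [-0.0, -0.4, -1.2]
width: 0.0197
```

Run:
```python
from h import *
frm();side(1,8,.0495)
```

```text
along y mm 106.59 d 7.41 lat -0.17 z 49.19 Fy -0.37 Fx -0.09 Fz -1.21 tq [-0.11  0.1   0.05] w 0.01965120971303173 t 6.85 tool z [ 4.e-04  3.e-04 -1.e+00]
t 6.85 shift [0.02, 0.06, -0.03] turn [-0.0, -0.0, -0.0] F [-0.  -0.4 -1.2] w 0.0197
```

Call:
{"op": "carry_out", "data": {"moves": [[0,[0,0,0.05],[0,0,0]],[0,[0,0,0.08],[0,0,0]],[0,[0,0,0.08],[0,0,0]]]}}

```text
t: 7.15
tool_pos: [0.5141, 0.1005, 0.0487]
ee_rot: [[0.994, 0.111, 0.001], [0.111, -0.994, 0.0], [0.001, -0.0, -1.0]]
wrist_force: [-0.7, 0.6, 2.0]
width: 0.0196
```

Run:
```python
from h import *
frm();side(1,23,.049)
```

```text
along y mm 106.68 d 7.32 lat -0.01 z 48.69 Fy 0.65 Fx -0.6 Fz 2.02 tq [-0.17  0.09  0.01] w 0.01961936876064101 t 7.15 tool z [ 9.e-04  2.e-04 -1.e+00]
t 7.15 shift [0.0, 1.57, -0.03] turn [-0.0, -0.1, -0.0] F [-0.7  0.6  2. ] w 0.0196
```

Call:
{"op": "carry_out", "data": {"moves": [[0,[0,0.4,0],[0,0,0]],[0,[0,0.8,0],[0,0,0]],[0,[0,1.1,0],[0,0,0]],[0,[0,1.4,0],[0,0,0]],[0,[0,1.7,0],[0,0,0]],[0,[0,1.7,0],[0,0,0]]]}}

```text
t: 7.75
tool_pos: [0.516, 0.0831, 0.0487]
ee_rot: [[0.994, 0.111, 0.001], [0.111, -0.994, -0.0], [0.001, 0.0, -1.0]]
wrist_force: [-0.1, 3.0, 2.7]
width: 0.0197
```

Run:
```python
from h import *
frm();side(1,24,.049)
for n in ['scene']:
    im,D=viewer.get_image(n); P=viewer.camera_params(n); u=proj(P,[.52,.03,.05])[0].astype(int); cr=im[u[1]-45:u[1]+45,u[0]-60:u[0]+60]; save('s5'+n,cv2.resize(cr,None,fx=6,fy=6,interpolation=2))
```

```text
along y mm 89.2 d 24.8 lat -0.02 z 48.73 Fy 2.98 Fx 0.22 Fz 2.67 tq [ 0.14  0.08 -0.04] w 0.019730426275481876 t 7.75 tool z [ 8.e-04 -0.e+00 -1.e+00]
t 7.75 shift [0.0, -0.08, -0.03] turn [0.0, -0.0, -0.0] F [-0.1  3.   2.7] w 0.0197
```

View pics/s5scene.png

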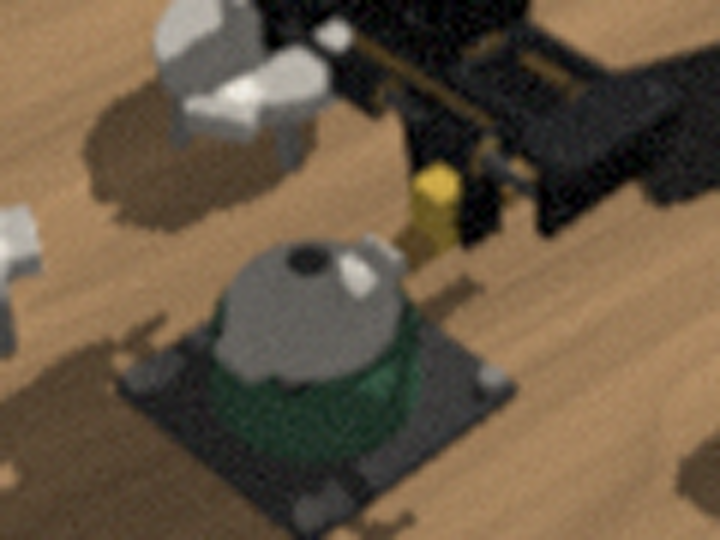

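Call:
{"op": "carry_out", "data": {"moves": [[0,[0,-2,0],[0,0,0]],[0,[0,-3.7,-0.2],[0,0,0]],[0,[0,-3.9,-4],[0,0,0]],[0,[0,-2,-8],[0,0,0]],[0,[0,2.5,-8.5],[0,0,0]],[0,[0,7,-8.5],[0,0,0]],[0,[0,11.5,-8.5],[0,0,0]],[0,[0,16,-8.5],[0,0,0]],[0,[0,20.5,-8.5],[0,0,0]],[0,[0,21.5,-8.5],[0,0,0]]]}}

```text
t: 8.8
tool_pos: [0.5412, -0.1366, 0.1337]
ee_rot: [[0.994, 0.107, 0.003], [0.107, -0.994, -0.004], [0.003, 0.005, -1.0]]
wrist_force: [0.8, 0.1, -0.9]
width: 0.0198
```

Run:
```python
from h import *
frm();side(-1,-10,.0503)
P=viewer.camera_params('wrist'); im,D=viewer.get_image('wrist'); save('w6',im); np.savez('pics/w6.npz',im=im,D=D,**P)
```

```text
along y mm -132.01 d -18.01 lat 0.47 z 133.67 Fy 0.04 Fx 0.81 Fz -0.92 tq [-0.09  0.05  0.03] w 0.019818129361232 t 8.8 tool z [ 0.0034 -0.0042 -1.    ]
t 8.8 shift [-0.07, -0.84, 8.33] turn [0.3, -0.2, -0.3] F [ 0.8  0.1 -0.9] w 0.0198
```

View pics/w6.png

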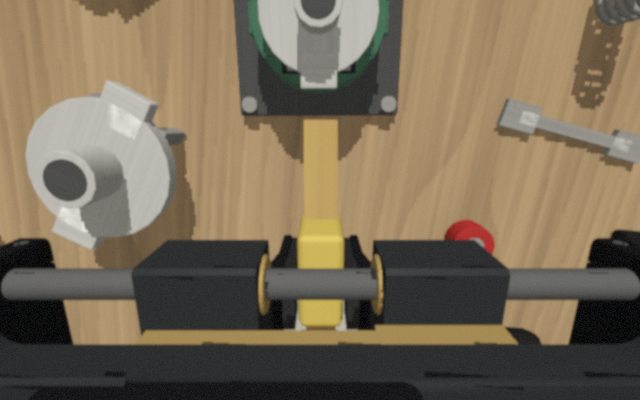

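```bash
cat >> h.py <<'E'
def tilt(f):
    z=np.load(f); P={k:z[k] for k in ['fx','fy','cx','cy','T']}; C=cloud(P,z['D']); im=z['im'].astype(int)
    X=C-np.array([*c,0]); hx=np.array([hy[1],-hy[0]]); a=X[...,:2]@hx*1000; b=X[...,:2]@hy*1000; h=C[...,2]*1000; r=np.hypot(a,b)
    m=(h>54)&(h<72)&(r<37)&(r>17)|((abs(a)<10)&(abs(b)>36)&(abs(b)<45)&(h>54)&(h<72)); m&=(z['D']>0)
    A=np.c_[np.ones(m.sum()),a[m],b[m]]; k=np.linalg.lstsq(A,h[m],rcond=None)[0]
    e=h[m]-A@k; g=abs(e)<3; k=np.linalg.lstsq(A[g],h[m][g],rcond=None)[0]
    print('n',g.sum(),'brange',b[m].min().round(0),b[m].max().round(0),'top h centre',k[0].round(2),'slope deg about x',np.degrees(k[2]).round(2),'about y',np.degrees(k[1]).round(2),'lugs L/R over seated',(k[0]+46*k[2]-60).round(2),(k[0]-46*k[2]-60).round(2),'resid',e[g].std().round(2))
    for sg in (1,-1):
        q=(abs(a)<10)&(b*sg>38)&(b*sg<45)&(h>52)&(h<75); 
        if q.sum()>5: print('lug',sg,q.sum(),np.median(h[q]).round(2))
E
python3 - <<'E'
from h import *
tilt('pics/w3.npz');tilt('pics/w6.npz')
E
```

```text
n 2190 brange -31.0 45.0 top h centre 60.48 slope deg about x -0.0 about y -0.13 lugs L/R over seated 0.48 0.48 resid 0.79
lug 1 128 60.65
n 5624 brange -45.0 6.0 top h centre 61.32 slope deg about x 1.74 about y -0.1 lugs L/R over seated 2.72 -0.08 resid 0.73
lug -1 330 60.09
```

Call:
{"op": "carry_out", "data": {"moves": [[0,[-0.1,-0.4,3],[0.3,-0.2,-0.3]],[0,[-0.1,-0.8,6.5],[0.3,-0.2,-0.3]],[0,[-0.1,-0.8,8.2],[0.3,-0.2,-0.3]],[0,[-0.1,-0.8,8.3],[0.3,-0.2,-0.3]],[0,[-0.1,-0.8,8.3],[0.3,-0.2,-0.3]]]}}

```text
t: 9.35
tool_pos: [0.5387, -0.1274, 0.0502]
ee_rot: [[0.994, 0.113, -0.003], [0.113, -0.994, 0.002], [-0.003, -0.002, -1.0]]
wrist_force: [-0.1, -0.1, -1.0]
width: 0.02
```

Run:
```python
from h import *
frm();side(-1,8,.0500)
```

```text
along y mm -122.59 d -8.59 lat -0.95 z 50.19 Fy -0.06 Fx -0.12 Fz -1.0 tq [-0.11  0.01  0.01] w 0.019959048082387833 t 9.35 tool z [-0.003   0.0019 -1.    ]
t 9.35 shift [0.1, -1.66, 0.02] turn [-0.1, 0.2, 0.1] F [-0.1 -0.1 -1. ] w 0.02
```

Call:
{"op": "carry_out", "data": {"moves": [[0,[0.1,-0.5,0],[-0.1,0.2,0]],[0,[0.1,-1.1,0],[-0.1,0.2,0]],[0,[0.1,-1.7,0],[-0.1,0.2,0]],[0,[0.1,-1.7,0.05],[-0.1,0.2,0]],[0,[0.1,-1.7,0.1],[-0.1,0.2,0]],[0,[0.1,-1.7,0.12],[-0.1,0.2,0]]]}}

```text
t: 9.95
tool_pos: [0.5378, -0.1103, 0.0493]
ee_rot: [[0.994, 0.113, 0.001], [0.113, -0.994, 0.001], [0.001, -0.001, -1.0]]
wrist_force: [-0.2, -0.0, -1.6]
width: 0.0196
```

Run:
```python
from h import *
frm();side(-1,24,.0487)
```

```text
along y mm -105.44 d 8.56 lat 0.07 z 49.26 Fy 0.02 Fx -0.21 Fz -1.62 tq [-0.13  0.04  0.04] w 0.019551165017236808 t 9.95 tool z [ 8.e-04  8.e-04 -1.e+00]
t 9.95 shift [-0.0, -1.54, 0.06] turn [-0.0, -0.0, 0.1] F [-0.2 -0.  -1.6] w 0.0196
```

Call:
{"op": "carry_out", "data": {"moves": [[0,[0,0,0.06],[0,0,0]],[0,[0,-0.4,0.06],[0,0,0]],[0,[0,-0.8,0.06],[0,0,0]],[0,[0,-1.1,0.06],[0,0,0]],[0,[0,-1.4,0.06],[0,0,0]],[0,[0,-1.7,0.06],[0,0,0]],[0,[0,-1.8,0.06],[0,0,0]]]}}

```text
t: 10.65
tool_pos: [0.5361, -0.0923, 0.0488]
ee_rot: [[0.994, 0.114, 0.001], [0.114, -0.994, 0.0], [0.001, -0.0, -1.0]]
wrist_force: [0.1, -4.0, -1.4]
width: 0.0199
```

Run:
```python
from h import *
frm();side(-1,24,.0487)
```

```text
along y mm -87.41 d 26.59 lat 0.34 z 48.82 Fy -4.02 Fx -0.39 Fz -1.4 tq [-0.61 -0.   -0.  ] w 0.019874785583463336 t 10.65 tool z [ 1.5e-03  3.0e-04 -1.0e+00]
t 10.65 shift [-0.03, 0.26, 0.01] turn [-0.0, -0.1, 0.1] F [ 0.1 -4.  -1.4] w 0.0199
```

Call:
{"op": "carry_out", "data": {"moves": [[0,[0,2,0],[0,0,0]],[0,[0,3.9,-0.2],[0,0,0]],[0,[0,4.4,-4],[0,0,0]],[0,[0,4.5,-8],[0,0,0]],[0,[0,4.5,-8.5],[0,0,0]]]}}

```text
t: 11.15
tool_pos: [0.5433, -0.1376, 0.1376]
ee_rot: [[0.994, 0.113, 0.008], [0.113, -0.994, -0.002], [0.008, 0.002, -1.0]]
wrist_force: [0.4, -1.3, -2.0]
width: 0.0201
```

Run:
```python
from h import *
P=viewer.camera_params('wrist'); im,D=viewer.get_image('wrist'); save('w7',im); np.savez('pics/w7.npz',im=im,D=D,**P)
tilt('pics/w7.npz'); frm(); side(1,-10,.13)
```

```text
n 5485 brange -45.0 6.0 top h centre 62.53 slope deg about x -0.37 about y -0.1 lugs L/R over seated 2.23 2.83 resid 0.72
lug -1 350 62.85
along y mm -132.6 d -18.6 lat 1.64 z 136.52 Fy -1.32 Fx -0.96 Fz -1.67 tq [-0.07 -0.   -0.08] w 0.019568676345429584 t 11.2 tool z [ 6.1e-03 -8.0e-04 -1.0e+00]
t 11.2 shift [-0.12, -25.66, 0.61] turn [0.1, -0.3, 0.1] F [-0.8 -1.4 -1.7] w 0.0196
```

Call:
{"op": "carry_out", "data": {"moves": [[0,[0,-4,0.6],[0,0,0]],[0,[-0.1,-8.5,0.6],[0,0,0]],[0,[-0.1,-13,0.6],[0,0,0]],[0,[-0.1,-17.5,0.6],[0,0,0]],[0,[-0.1,-22,0.6],[0.1,-0.3,0]],[0,[-0.1,-25,1],[0.1,-0.3,0]],[0,[-0.1,-25.7,4],[0.1,-0.3,0]],[0,[-0.1,-25.7,7.5],[0.1,-0.3,0]],[0,[-0.1,-25.7,8.5],[0.1,-0.3,0]],[0,[-0.1,-25.7,8.5],[0.1,-0.3,0]]]}}

```text
t: 12.2
tool_pos: [0.5101, 0.1183, 0.0488]
ee_rot: [[0.994, 0.113, -0.006], [0.113, -0.994, 0.001], [-0.006, -0.001, -1.0]]
wrist_force: [0.0, 0.1, -1.3]
width: 0.0196
```

Run:
```python
from h import *
frm();side(1,8,.050)
```

```text
along y mm 124.79 d -10.79 lat -1.99 z 48.82 Fy 0.11 Fx 0.01 Fz -1.26 tq [-0.08  0.01  0.03] w 0.0195884947218726 t 12.2 tool z [-6.4e-03  5.0e-04 -1.0e+00]
t 12.2 shift [0.19, 1.88, -0.12] turn [-0.1, 0.4, 0.1] F [ 0.   0.1 -1.3] w 0.0196
```

Call:
{"op": "carry_out", "data": {"moves": [[0,[0.2,0,-0.15],[0,0.3,0]],[0,[0.2,0,-0.15],[0,0.4,0]],[0,[0.2,0.6,-0.15],[0,0.4,0]],[0,[0.2,1.2,-0.15],[0,0.4,0]],[0,[0.2,1.8,-0.12],[0,0.4,0]],[0,[0.2,1.8,-0.1],[0,0.4,0]]]}}

```text
t: 12.8
tool_pos: [0.5147, 0.0995, 0.0502]
ee_rot: [[0.994, 0.112, 0.002], [0.112, -0.994, 0.001], [0.002, -0.001, -1.0]]
wrist_force: [-0.3, -0.1, -1.7]
width: 0.0197
```

Run:
```python
from h import *
frm();side(1,35,.0487)
```

```text
along y mm 105.65 d 8.35 lat 0.45 z 50.16 Fy -0.1 Fx -0.36 Fz -1.68 tq [-0.1   0.04  0.  ] w 0.019680997389240167 t 12.8 tool z [ 0.0015  0.0012 -1.    ]
t 12.8 shift [-0.05, 2.67, 0.14] turn [-0.1, -0.1, 0.0] F [-0.3 -0.1 -1.7] w 0.0197
```

Call:
{"op": "carry_out", "data": {"moves": [[0,[0,0,0.08],[0,0,0]],[0,[0,0.4,0.14],[0,0,0]],[0,[0,0.9,0.14],[0,0,0]],[0,[0,1.3,0.14],[0,0,0]],[0,[0,1.6,0.14],[0,0,0]],[0,[0,1.9,0.14],[0,0,0]],[0,[0,2.2,0.14],[0,0,0]],[0,[0,2.5,0.14],[0,0,0]],[0,[0,2.7,0.14],[0,0,0]],[0,[0,2.7,0.14],[0,0,0]]]}}

```text
t: 13.8
tool_pos: [0.5178, 0.0723, 0.0488]
ee_rot: [[0.994, 0.112, 0.002], [0.112, -0.994, 0.001], [0.002, -0.001, -1.0]]
wrist_force: [-0.7, 1.7, 2.7]
width: 0.0195
```

Run:
```python
from h import *
frm();side(1,35,.0487)
```

```text
along y mm 78.21 d 35.79 lat 0.52 z 48.81 Fy 1.72 Fx -0.51 Fz 2.7 tq [ 0.2   0.11 -0.04] w 0.019508435056297187 t 13.8 tool z [ 1.7e-03  8.0e-04 -1.0e+00]
t 13.8 shift [-0.05, -0.08, 0.01] turn [-0.0, -0.1, 0.0] F [-0.7  1.7  2.7] w 0.0195
```

Call:
{"op": "carry_out", "data": {"moves": [[0,[0,-2.5,0],[0,0,0]],[0,[0,-4.8,-0.2],[0,0,0]],[0,[0,-4.8,-4],[0,0,0]],[0,[0,-3.5,-8],[0,0,0]],[0,[0,1,-8.5],[0,0,0]],[0,[0,5.5,-8.5],[0,0,0]],[0,[0,10,-8.5],[0,0,0]],[0,[0,14.5,-8.5],[0,0,0]],[0,[0,19,-8.5],[0,0,0]],[0,[0,20.8,-8.5],[0,0,0]]]}}

```text
t: 14.8
tool_pos: [0.5417, -0.1397, 0.1334]
ee_rot: [[0.994, 0.108, 0.003], [0.108, -0.994, -0.002], [0.003, 0.003, -1.0]]
wrist_force: [0.6, 0.3, -0.5]
width: 0.0197
```

Run:
```python
from h import *
P=viewer.camera_params('wrist'); im,D=viewer.get_image('wrist'); save('w8',im); np.savez('pics/w8.npz',im=im,D=D,**P)
tilt('pics/w8.npz'); frm(); side(-1,-10,.0503)
```

```text
n 5381 brange -45.0 3.0 top h centre 63.69 slope deg about x 1.87 about y -0.16 lugs L/R over seated 5.19 2.19 resid 0.72
lug -1 336 62.39
along y mm -136.28 d -22.28 lat 0.87 z 133.44 Fy -0.87 Fx 0.41 Fz -0.53 tq [-0.26 -0.03 -0.04] w 0.019693658085978925 t 14.85 tool z [ 0.0037 -0.0032 -1.    ]
t 14.85 shift [-0.12, -1.26, 8.31] turn [0.2, -0.2, -0.2] F [ 0.5 -0.8 -0.5] w 0.0197
```

Call:
{"op": "carry_out", "data": {"moves": [[0,[-0.1,-0.6,3],[0.2,-0.2,-0.2]],[0,[-0.1,-1.2,6.5],[0.2,-0.2,-0.2]],[0,[-0.1,-1.2,8.2],[0.2,-0.2,-0.2]],[0,[-0.1,-1.2,8.3],[0.2,-0.2,-0.2]],[0,[-0.1,-1.2,8.3],[0.2,-0.2,-0.2]]]}}

```text
t: 15.35
tool_pos: [0.5398, -0.1288, 0.0501]
ee_rot: [[0.994, 0.112, -0.001], [0.112, -0.994, 0.0], [-0.001, -0.0, -1.0]]
wrist_force: [-0.2, 0.3, -1.7]
width: 0.0198
```

Run:
```python
from h import *
frm();side(-1,8,.0500)
```

```text
along y mm -124.1 d -10.1 lat -0.02 z 50.09 Fy 0.34 Fx -0.12 Fz -1.74 tq [-0.08  0.02  0.01] w 0.01984982998760373 t 15.35 tool z [-1.3e-03  2.0e-04 -1.0e+00]
t 15.35 shift [0.0, -1.81, 0.01] turn [-0.0, 0.1, 0.0] F [-0.2  0.3 -1.7] w 0.0198
```

Call:
{"op": "carry_out", "data": {"moves": [[0,[0,-0.6,0],[0,0,0]],[0,[0,-1.2,0],[0,0,0]],[0,[0,-1.8,0.05],[0,0,0]],[0,[0,-2.2,0.13],[0,0,0]],[0,[0,-2.6,0.14],[0,0,0]],[0,[0,-3,0.14],[0,0,0]],[0,[0,-3.3,0.14],[0,0,0]],[0,[0,-3.6,0.14],[0,0,0]],[0,[0,-3.6,0.14],[0,0,0]]]}}

```text
t: 16.25
tool_pos: [0.5363, -0.0931, 0.0488]
ee_rot: [[0.994, 0.112, -0.0], [0.112, -0.994, -0.0], [-0.0, 0.0, -1.0]]
wrist_force: [1.6, -1.1, -1.8]
width: 0.0201
```

Run:
```python
from h import *
frm();side(-1,40,.0487)
```

```text
along y mm -88.23 d 25.77 lat 0.45 z 48.85 Fy -1.24 Fx 1.44 Fz -1.84 tq [-0.26 -0.07 -0.03] w 0.020070790646103998 t 16.25 tool z [-2.e-04 -3.e-04 -1.e+00]
t 16.25 shift [-0.04, -1.42, 0.01] turn [0.0, 0.0, 0.0] F [ 1.6 -1.1 -1.8] w 0.0201
```

Call:
{"op": "carry_out", "data": {"moves": [[0,[0,-0.3,0.02],[0,0,0]],[0,[0,-0.6,0.02],[0,0,0]],[0,[0,-0.9,0.02],[0,0,0]],[0,[0,-1.2,0.02],[0,0,0]],[0,[0,-1.4,0.02],[0,0,0]],[0,[0,-1.4,0.02],[0,0,0]]]}}

```text
t: 16.85
tool_pos: [0.5347, -0.0787, 0.0488]
ee_rot: [[0.994, 0.112, -0.0], [0.112, -0.994, 0.0], [-0.0, -0.0, -1.0]]
wrist_force: [0.7, -1.4, 0.8]
width: 0.0197
```

Run:
```python
from h import *
frm()
```

```text
along y mm -73.74 d 40.26 lat 0.5 z 48.76 Fy -1.42 Fx 0.54 Fz 0.83 tq [-0.22 -0.06 -0.02] w 0.0196837301311342 t 16.85 tool z [-1.e-04  1.e-04 -1.e+00]
```

Retract (s to -132), look.

Call:
{"op": "carry_out", "data": {"moves": [[0,[0,2.5,0],[0,0,0]],[0,[0,5,-0.2],[0,0,0]],[0,[0,5.7,-4],[0,0,0]],[0,[0,5.9,-8],[0,0,0]],[0,[0,5.9,-8.5],[0,0,0]]]}}

```text
t: 17.35
tool_pos: [0.5434, -0.138, 0.1373]
ee_rot: [[0.994, 0.111, 0.006], [0.111, -0.994, -0.002], [0.006, 0.002, -1.0]]
wrist_force: [0.4, 0.1, -1.1]
width: 0.0194
```

Run:
```python
from h import *
P=viewer.camera_params('wrist'); im,D=viewer.get_image('wrist'); save('w9',im); np.savez('pics/w9.npz',im=im,D=D,**P)
tilt('pics/w9.npz'); frm(); side(1,-10,.0505)
```

```text
n 5466 brange -45.0 5.0 top h centre 65.13 slope deg about x -0.9 about y -0.04 lugs L/R over seated 4.41 5.85 resid 0.72
lug -1 371 65.74
along y mm -132.93 d -18.93 lat 1.66 z 136.23 Fy 0.73 Fx 0.18 Fz -1.22 tq [-0.08  0.03  0.01] w 0.0198025726000734 t 17.4 tool z [ 3.9e-03 -9.0e-04 -1.0e+00]
t 17.4 shift [-0.2, -25.7, 8.54] turn [0.1, -0.2, 0.0] F [ 0.1  0.8 -1.2] w 0.0198
```

Call:
{"op": "carry_out", "data": {"moves": [[0,[0,-4,0.6],[0,0,0]],[0,[-0.1,-8.5,0.6],[0,0,0]],[0,[-0.1,-13,0.6],[0,0,0]],[0,[-0.1,-17.5,0.6],[0,0,0]],[0,[-0.1,-22,0.6],[0.1,-0.2,0]],[0,[-0.1,-25,1],[0.1,-0.2,0]],[0,[-0.1,-25.7,4],[0.1,-0.2,0]],[0,[-0.1,-25.7,7.5],[0.1,-0.2,0]],[0,[-0.1,-25.7,8.4],[0.1,-0.2,0]],[0,[-0.1,-25.7,8.4],[0.1,-0.2,0]]]}}

```text
t: 18.4
tool_pos: [0.5104, 0.118, 0.0496]
ee_rot: [[0.994, 0.112, -0.007], [0.112, -0.994, 0.001], [-0.007, -0.001, -1.0]]
wrist_force: [-0.0, 0.0, -1.1]
width: 0.0198
```

Run:
```python
from h import *
frm();side(1,8,.0503)
```

```text
along y mm 124.51 d -10.51 lat -1.73 z 49.6 Fy 0.03 Fx -0.01 Fz -1.14 tq [-0.07  0.03 -0.  ] w 0.019792421942136207 t 18.4 tool z [-6.7e-03  6.0e-04 -1.0e+00]
t 18.4 shift [0.17, 1.85, -0.07] turn [-0.1, 0.4, 0.0] F [-0.   0.  -1.1] w 0.0198
```

Call:
{"op": "carry_out", "data": {"moves": [[0,[0.2,0,-0.1],[0,0.3,0]],[0,[0.2,0,-0.1],[0,0.4,0]],[0,[0.2,0.6,-0.1],[0,0.4,0]],[0,[0.2,1.2,-0.1],[0,0.4,0]],[0,[0.2,1.8,-0.1],[0,0.4,0]],[0,[0.2,2.3,-0.05],[0,0.4,0]],[0,[0.2,2.8,0],[0,0.4,0]],[0,[0.2,2.8,0],[0,0.4,0]]]}}

```text
t: 19.2
tool_pos: [0.5157, 0.0896, 0.0495]
ee_rot: [[0.994, 0.11, 0.0], [0.11, -0.994, 0.001], [0.0, -0.001, -1.0]]
wrist_force: [1.1, 0.5, -1.5]
width: 0.02
```

Run:
```python
from h import *
frm();side(1,41,.0487)
```

```text
along y mm 95.66 d 18.34 lat 0.35 z 49.5 Fy 0.35 Fx 1.12 Fz -1.54 tq [-0.06  0.07 -0.04] w 0.019977777265387 t 19.2 tool z [ 2.0e-04  1.3e-03 -1.0e+00]
t 19.2 shift [-0.03, 2.27, 0.08] turn [-0.1, -0.0, -0.1] F [ 1.1  0.5 -1.5] w 0.02
```

Call:
{"op": "carry_out", "data": {"moves": [[0,[0,0.3,0.07],[0,0,0]],[0,[0,0.7,0.07],[0,0,0]],[0,[0,1.1,0.07],[0,0,0]],[0,[0,1.4,0.07],[0,0,0]],[0,[0,1.7,0.07],[0,0,0]],[0,[0,2,0.07],[0,0,0]],[0,[0,2.2,0.07],[0,0,0]],[0,[0,2.2,0.07],[0,0,0]]]}}

```text
t: 20.0
tool_pos: [0.5181, 0.0674, 0.0488]
ee_rot: [[0.994, 0.11, 0.0], [0.11, -0.994, 0.001], [0.0, -0.001, -1.0]]
wrist_force: [-1.7, 1.4, 1.5]
width: 0.0199
```

Run:
```python
from h import *
frm();side(1,41,.0487)
```

```text
along y mm 73.37 d 40.63 lat 0.31 z 48.83 Fy 1.61 Fx -1.56 Fz 1.54 tq [ 0.07  0.11 -0.07] w 0.019882812936719448 t 20.0 tool z [ 2.0e-04  1.1e-03 -1.0e+00]
t 20.0 shift [-0.03, 0.04, 0.01] turn [-0.1, -0.0, -0.1] F [-1.7  1.4  1.5] w 0.0199
```

Call:
{"op": "carry_out", "data": {"moves": [[0,[0,-2.5,0],[0,0,0]],[0,[0,-5.1,-0.2],[0,0,0]],[0,[0,-5.2,-4],[0,0,0]],[0,[0,-4,-8],[0,0,0]],[0,[0,0.5,-8.5],[0,0,0]],[0,[0,5,-8.5],[0,0,0]],[0,[0,9.5,-8.5],[0,0,0]],[0,[0,14,-8.5],[0,0,0]],[0,[0,18.5,-8.5],[0,0,0]],[0,[0,20.3,-8.5],[0,0,0]]]}}

```text
t: 21.0
tool_pos: [0.5414, -0.1394, 0.1335]
ee_rot: [[0.994, 0.107, 0.002], [0.107, -0.994, -0.002], [0.002, 0.002, -1.0]]
wrist_force: [0.5, 0.6, -1.3]
width: 0.0198
```

Run:
```python
from h import *
P=viewer.camera_params('wrist'); im,D=viewer.get_image('wrist'); save('w10',im); np.savez('pics/w10.npz',im=im,D=D,**P)
tilt('pics/w10.npz'); frm(); side(-1,-10,.0505)
```

```text
n 5452 brange -45.0 2.0 top h centre 65.91 slope deg about x 0.6 about y -0.09 lugs L/R over seated 6.39 5.42 resid 0.71
lug -1 357 65.47
along y mm -135.99 d -21.99 lat 0.63 z 133.46 Fy -1.49 Fx 0.65 Fz -1.94 tq [-0.13 -0.04 -0.03] w 0.019781063075877573 t 21.05 tool z [ 0.0024 -0.0027 -1.    ]
t 21.05 shift [-0.09, -1.22, 8.29] turn [0.2, -0.1, -0.3] F [ 0.8 -1.4 -1.9] w 0.0198
```

View pics/w10.png

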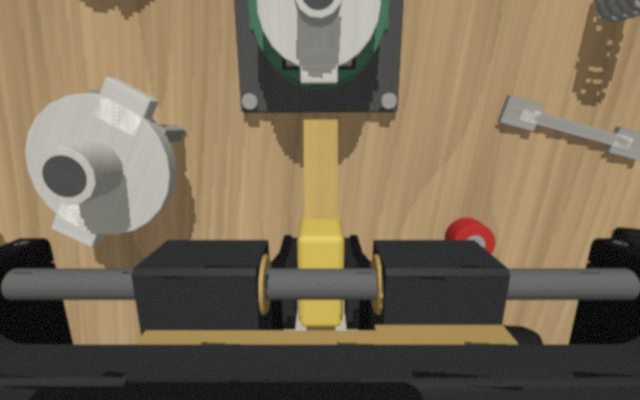

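Run:
```python
from h import *
go([.508,.30,.06],-18)
```

```text
t 21.05 shift [1.32, -44.19, 7.22] turn [0.1, -0.2, 24.1] F [ 0.8 -1.4 -1.9] w 0.0198
```

Call:
{"op": "carry_out", "data": {"moves": [[0,[0,-4,0],[0,0,0]],[0,[0,-8.5,0],[0,0,0]],[0,[0.3,-13,0],[0,0,0]],[0,[0.5,-17.5,0],[0,0,4]],[0,[0.7,-22,0],[0,0,8]],[0,[0.9,-26.5,0],[0,0,12]],[0,[1.1,-31,0],[0,0,16]],[0,[1.3,-35.5,0],[0,0,20]],[0,[1.3,-40,1],[0,0,24]],[0,[1.3,-44,4],[0,0,24]]]}}

```text
t: 22.05
tool_pos: [0.509, 0.3018, 0.0941]
ee_rot: [[0.952, -0.307, 0.009], [-0.307, -0.952, -0.0], [0.008, -0.002, -1.0]]
wrist_force: [1.1, 0.0, -1.4]
width: 0.0197
```

Run:
```python
from h import *
go([.508,.30,.008],-18)
```

```text
t 22.05 shift [-0.12, 0.22, 8.61] turn [-0.1, -0.5, 0.1] F [ 1.1  0.  -1.4] w 0.0197
```

Call:
{"op": "carry_out", "data": {"moves": [[0,[-0.1,0.2,4],[0,-0.4,0]],[0,[-0.1,0.2,7],[0,-0.4,0]],[0,[-0.1,0.2,8],[0,-0.5,0]],[0,[-0.1,0.2,8.2],[0,-0.5,0]],[0,[-0.1,0.2,8.2],[0,-0.5,0]]]}}

```text
t: 22.55
tool_pos: [0.5086, 0.3002, 0.0127]
ee_rot: [[0.952, -0.307, 0.001], [-0.307, -0.952, 0.002], [0.0, -0.003, -1.0]]
wrist_force: [0.0, 0.4, -1.4]
width: 0.0198
```

Run:
```python
from h import *
go([.508,.30,.008],-18)
```

```text
t 22.55 shift [-0.06, 0.04, 0.47] turn [-0.2, -0.0, 0.1] F [ 0.   0.4 -1.4] w 0.0198
```

Call:
{"op": "carry_out", "data": {"moves": [[0,[0,0,0.3],[-0.1,0,0]],[0,[0,0,0.46],[-0.2,0,0]],[0,[0,0,0.48],[-0.2,0,0]],[0,[0,0,0.48],[-0.2,0,0]]]}}

```text
t: 22.95
tool_pos: [0.509, 0.3002, 0.0084]
ee_rot: [[0.952, -0.307, 0.001], [-0.307, -0.952, -0.001], [0.001, 0.0, -1.0]]
wrist_force: [0.1, -0.7, -1.5]
width: 0.0198
```

Run:
```python
from h import *
go([.508,.30,.008],-18)
```

```text
t 22.95 shift [-0.09, 0.05, 0.04] turn [0.0, -0.1, 0.1] F [ 0.1 -0.7 -1.5] w 0.0198
```

Within about half a millimetre; lower 0.5 mm and open.

Call:
{"op": "carry_out", "data": {"moves": [[0,[0,0,0.05],[0,0,0]],[0,[0,0,0.05],[0,0,0]],[0.6,[0,0,0.05],[0,0,0]],[0.6,[0,0,0.05],[0,0,0]],[0.6,[0,0,0.05],[0,0,0]],[0.6,[0,0,0.05],[0,0,0]],[0.6,[0,0,0.05],[0,0,0]],[0.6,[0,0,-2],[0,0,0]],[0.6,[0,0,-5],[0,0,0]],[0.7,[0,0,-9],[0,0,0]]]}}

```text
t: 23.95
tool_pos: [0.5075, 0.2996, 0.0977]
ee_rot: [[0.952, -0.307, -0.003], [-0.307, -0.952, -0.002], [-0.003, 0.003, -1.0]]
wrist_force: [1.2, -0.3, -0.5]
width: 0.0549
```

Call:
{"op": "carry_out", "data": {"moves": [[0.7,[0,0,-4],[0,0,0]],[0.7,[0,0,-7],[0,0,0]]]}}

```text
t: 24.15
tool_pos: [0.5081, 0.3, 0.1702]
ee_rot: [[0.952, -0.307, -0.001], [-0.307, -0.952, -0.001], [-0.001, 0.002, -1.0]]
wrist_force: [0.8, 0.8, 0.7]
width: 0.0599
```

Run:
```python
from h import *
P=viewer.camera_params('wrist'); im,D=viewer.get_image('wrist'); save('w11',im)
go([.526-.0055*hy[0]*0,-.0055,.20],6.4); go([.536,-.10,.24],6.4)
```

```text
t 24.2 shift [10.86, 28.72, -2.55] turn [-0.1, -0.4, -24.3] F [0.2 0.8 2.9] w 0.0602
t 24.2 shift [14.73, 37.39, -6.56] turn [-0.1, -0.4, -24.3] F [0.2 0.8 2.9] w 0.0602
```

View pics/w11.png

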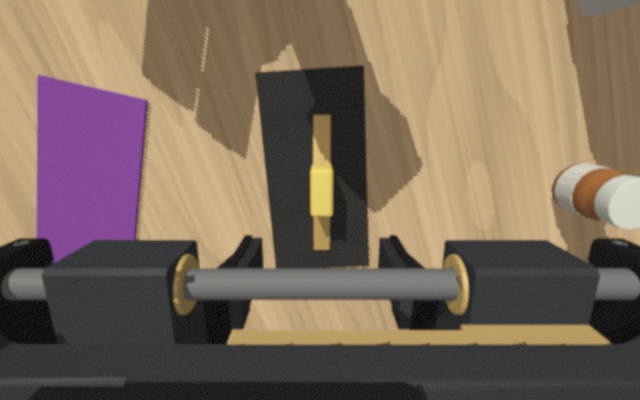

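Call:
{"op": "carry_out", "data": {"moves": [[0.7,[1,3,-3],[0,0,0]],[0.7,[2.8,7,-6],[0,0,-4]],[0.7,[4.5,11.5,-6.5],[0,0,-8]],[0.7,[6.2,16,-6.5],[0,0,-12]],[0.7,[8,20.5,-6.5],[0,0,-16]],[0.7,[9.8,25,-6.5],[0,0,-20]],[0.7,[11.6,29.5,-6.5],[0,0,-24.3]],[0.7,[13.4,34,-6.5],[0,-0.4,-24.3]],[0.7,[14.7,37.4,-6.5],[0,-0.4,-24.3]],[0.7,[14.7,37.4,-6.5],[0,-0.4,-24.3]]]}}

```text
t: 25.2
tool_pos: [0.5364, -0.1049, 0.2393]
ee_rot: [[0.994, 0.106, 0.002], [0.106, -0.994, 0.0], [0.002, -0.0, -1.0]]
wrist_force: [0.1, 0.3, 0.9]
width: 0.0606
```

Run:
```python
from h import *
P=viewer.camera_params('wrist'); im,D=viewer.get_image('wrist'); save('w12',im);np.savez('pics/w12.npz',im=im,D=D,**P)
tilt('pics/w12.npz')
C=cloud(P,D); r=np.hypot(*(C[...,:2]-c).transpose(2,0,1)); m=(r<.03)&(C[...,2]>.084)&(C[...,2]<.098)
r=cv2.minEnclosingCircle((C[m][:,:2]*1000).astype(np.float32)); print('boss',m.sum(),r,np.median(C[m][:,2]))
v,u=np.nonzero(m); print(u.mean(),v.mean())
go([*c,.069],6.4)
```

```text
n 4441 brange -44.0 45.0 top h centre 65.99 slope deg about x 0.62 about y -0.07 lugs L/R over seated 6.49 5.49 resid 0.77
lug 1 184 66.46
lug -1 139 65.48
boss 827 ((525.1301879882812, -5.621259689331055), 13.833202362060547) 0.09020533600675729
320.08222490931075 77.4752116082225
t 25.25 shift [0.07, -9.68, 17.03] turn [-0.1, -0.0, -0.2] F [-0.7  0.7 -0.3] w 0.0607
```

View pics/w12.png

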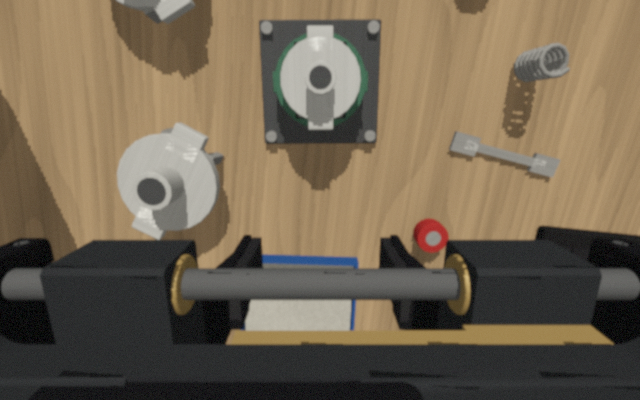

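Call:
{"op": "carry_out", "data": {"moves": [[0.7,[0,-4,3],[0,0,0]],[0.7,[0,-8,5],[0,0,-0.2]],[0.7,[0,-9.7,8],[0,0,-0.2]],[0.7,[0,-9.7,12],[-0.1,0,-0.2]],[0.7,[0,-9.7,13.5],[-0.1,0,-0.2]],[0.7,[0,-9.7,13.5],[-0.1,0,-0.2]],[0.7,[0,-9.7,13.5],[-0.1,0,-0.2]]]}}

```text
t: 25.95
tool_pos: [0.5252, -0.0044, 0.1045]
ee_rot: [[0.994, 0.112, 0.0], [0.112, -0.994, 0.001], [0.0, -0.001, -1.0]]
wrist_force: [0.5, -0.4, 0.3]
width: 0.0608
```

Run:
```python
from h import *
frm();go([.5255,-.0056,.0695],6.4)
```

```text
along y mm 1.14 d 112.86 lat -0.68 z 104.49 Fy -0.46 Fx 0.44 Fz 0.27 tq [-0.02  0.06 -0.03] w 0.060760150845724746 t 25.95 tool z [ 3.0e-04  1.1e-03 -1.0e+00]
t 25.95 shift [0.02, 0.12, 3.5] turn [-0.1, -0.0, 0.1] F [ 0.5 -0.4  0.3] w 0.0608
```

Call:
{"op": "carry_out", "data": {"moves": [[0.7,[0,0.1,1.5],[0,0,0]],[0.7,[0,0.1,2.8],[0,0,0]],[0.7,[0,0.1,3.4],[0,0,0]],[0.7,[0,0.1,3.5],[0,0,0]],[0.7,[0,0.1,3.5],[0,0,0]]]}}

```text
t: 26.45
tool_pos: [0.5255, -0.0055, 0.0697]
ee_rot: [[0.994, 0.112, 0.0], [0.112, -0.994, 0.001], [0.001, -0.001, -1.0]]
wrist_force: [0.2, -0.2, 0.8]
width: 0.0611
```

Run:
```python
from h import *
frm();go([.5255,-.0056,.0695],6.4)
```

```text
along y mm 0.06 d 113.94 lat -0.54 z 69.69 Fy -0.18 Fx 0.17 Fz 0.79 tq [-0.05 -0.03  0.05] w 0.0611347312167074 t 26.45 tool z [ 5.0e-04  1.1e-03 -1.0e+00]
t 26.45 shift [0.0, 0.01, 0.02] turn [-0.1, -0.0, 0.0] F [ 0.2 -0.2  0.8] w 0.0611
```

Call:
{"op": "carry_out", "data": {"moves": [[0,[0,0,0],[0,0,0]],[0,[0,0,0],[0,0,0]],[0,[0,0,0],[0,0,0]],[0,[0,0,0],[0,0,0]],[0,[0,0,0],[0,0,0]],[0,[0,0,0],[0,0,0]],[0,[0,0,0],[0,0,0]],[0,[0,0,0],[0,0,0]]]}}

```text
t: 27.25
tool_pos: [0.5256, -0.0055, 0.0697]
ee_rot: [[0.994, 0.112, 0.001], [0.112, -0.994, 0.001], [0.001, -0.001, -1.0]]
wrist_force: [0.0, -0.6, -0.4]
width: 0.0268
```

Run:
```python
from h import *
frm()
```

```text
along y mm 0.05 d 113.95 lat -0.41 z 69.69 Fy -0.63 Fx -0.03 Fz -0.41 tq [-0.02 -0.04 -0.02] w 0.02682977638374063 t 27.25 tool z [ 8.e-04  1.e-03 -1.e+00]
```

Call:
{"op": "carry_out", "data": {"moves": [[0,[0,0,0],[0,0,0]],[0,[0,0,-0.2],[0,0,0]],[0,[0,0,-0.5],[0,0,0]],[0,[0,0,-0.8],[0,0,0]],[0,[0,0,-1.2],[0,0,0]],[0,[0,0,-1.2],[0,0,0]]]}}

```text
t: 27.85
tool_pos: [0.5256, -0.0055, 0.0824]
ee_rot: [[0.994, 0.112, 0.001], [0.112, -0.994, 0.001], [0.001, -0.001, -1.0]]
wrist_force: [-0.1, -1.2, -2.0]
width: 0.0272
```

Run:
```python
from h import *
frm()
```

```text
along y mm 0.02 d 113.98 lat -0.35 z 82.36 Fy -1.18 Fx -0.27 Fz -1.96 tq [-0.11  0.08  0.  ] w 0.027210021797622923 t 27.85 tool z [ 1.4e-03  9.0e-04 -1.0e+00]
```

Call:
{"op": "carry_out", "data": {"moves": [[0,[0,0,-1],[0,0,0]],[0,[0,0,-2.5],[0,0,0]],[0,[0,0,-5],[0,0,0]],[0,[0,0,-8],[0,0,0]],[0,[0,0,-8],[0,0,0]]]}}

```text
t: 28.35
tool_pos: [0.5283, -0.0061, 0.1665]
ee_rot: [[0.994, 0.112, 0.01], [0.112, -0.994, -0.001], [0.01, 0.002, -1.0]]
wrist_force: [0.9, 0.2, -2.1]
width: 0.0272
```

Run:
```python
from h import *
im=np.load('pics/top0_im.npy'); P=viewer.camera_params('top'); D=np.load('pics/top0.npy')
hsv=cv2.cvtColor(im,cv2.COLOR_RGB2HSV); m=cv2.inRange(hsv,(100,110,50),(128,255,255)); m[:175]=0;m[255:]=0;m[:,:385]=0;m[:,470:]=0
r=cv2.minAreaRect(np.argwhere(m>0)[:,::-1].astype(np.float32)); W=ray(P,cv2.boxPoints(r),.018); print(W.round(4).tolist(),W.mean(0).round(4))
C=cloud(P,D); f=(abs(C[...,0]-.52)<.04)&(abs(C[...,1]+.288)<.04); print('floor z',np.median(C[f][:,2]))
im,_=viewer.get_image('scene'); save('s13',im); frm()
go([*W.mean(0)[:2],.16],6.4)
```

```text
[[0.5949, -0.2076, 0.018], [0.6071, -0.3647, 0.018], [0.4595, -0.3686, 0.018], [0.4481, -0.2143, 0.018]] [ 0.5274 -0.2888  0.018 ]
floor z 0.005557467195058452
along y mm -0.46 d 113.54 lat 0.88 z 164.62 Fy -0.77 Fx 0.51 Fz -3.0 tq [-0.09  0.03  0.05] w 0.027201772564334235 t 28.4 tool z [ 6.5e-03 -3.0e-04 -1.0e+00]
t 28.4 shift [-3.14, 28.12, 0.47] turn [0.1, -0.4, 0.1] F [ 0.6 -0.7 -3. ] w 0.0272
```

View pics/s13.png

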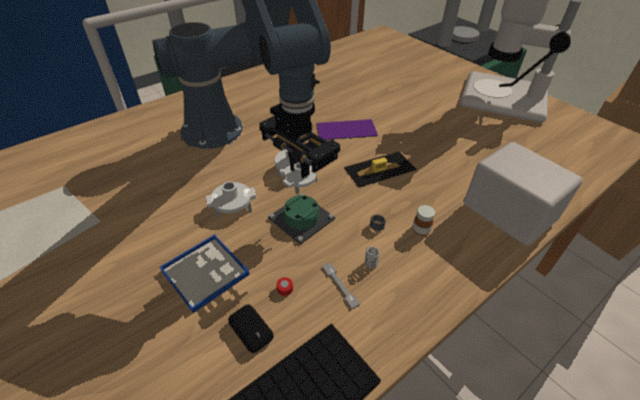

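Call:
{"op": "carry_out", "data": {"moves": [[0,[-0.3,3,0],[0,0,0]],[0,[-0.8,7,0],[0,0,0]],[0,[-1.3,11.5,0],[0,0,0]],[0,[-1.8,16,0],[0,0,0]],[0,[-2.3,20.5,0],[0,0,0]],[0,[-2.9,25,0.3],[0,-0.3,0]],[0,[-3.3,28,3],[0,-0.3,0]],[0,[-3.3,28,7],[0,-0.3,0]],[0,[-3.3,28,9.5],[0,-0.3,0]],[0,[-3.3,28,9.5],[0,-0.3,0]]]}}

```text
t: 29.4
tool_pos: [0.5223, -0.2854, 0.0646]
ee_rot: [[0.994, 0.111, -0.008], [0.111, -0.994, 0.007], [-0.007, -0.008, -1.0]]
wrist_force: [-1.0, 0.4, -1.9]
width: 0.0271
```

Run:
```python
from h import *
frm();go([.525,-.287,.0400],6.4)
im,_=viewer.get_image('scene'); P=viewer.camera_params('scene'); save('s14',cv2.resize(im[200:330,130:290],None,fx=4,fy=4,interpolation=2))
```

```text
along y mm -277.7 d -163.7 lat -34.89 z 64.57 Fy 0.56 Fx -0.98 Fz -1.87 tq [-0.03  0.09  0.  ] w 0.027109618264136548 t 29.4 tool z [-0.0081  0.0068 -0.9999]
t 29.4 shift [0.27, 0.21, 2.45] turn [-0.4, 0.4, -0.0] F [-1.   0.4 -1.9] w 0.0271
```

View pics/s14.png

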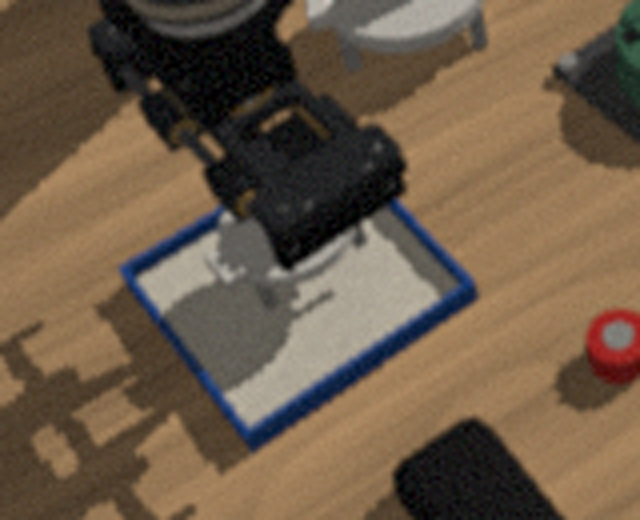

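Run:
```python
from h import *
P=viewer.camera_params('scene'); W=ray(P,[[160.8,267],[248.2,272],[193.2,310]],.018); print(W.round(4),W[:2].mean(0))
```

```text
[[ 0.4605 -0.3666  0.018 ]
 [ 0.5994 -0.2122  0.018 ]
 [ 0.6113 -0.3561  0.018 ]] [ 0.52997773 -0.28935287  0.018     ]
```

Tray centre is confirmed at about (0.527,-0.288). Lower the cover.

Call:
{"op": "carry_out", "data": {"moves": [[0,[0.3,0.2,1],[-0.4,0.4,0]],[0,[0.4,0.2,1.7],[-0.4,0.4,0]],[0,[0.4,0.2,2],[-0.4,0.4,0]],[0,[0.4,0.2,2.1],[-0.4,0.4,0]],[0,[0.4,0.2,2.1],[-0.4,0.4,0]]]}}

```text
t: 29.95
tool_pos: [0.5284, -0.2878, 0.0462]
ee_rot: [[0.994, 0.112, 0.004], [0.112, -0.994, -0.003], [0.004, 0.003, -1.0]]
wrist_force: [0.4, 0.2, -2.0]
width: 0.0273
```

Run:
```python
from h import *
frm();go([.526,-.287,.0395],6.4)
```

```text
along y mm -280.79 d -166.79 lat -29.1 z 46.25 Fy 0.11 Fx 0.46 Fz -2.04 tq [-0.07  0.01  0.  ] w 0.027279738891217833 t 29.95 tool z [ 0.0039 -0.0029 -1.    ]
t 29.95 shift [-0.23, -0.11, 0.67] turn [0.2, -0.2, 0.0] F [ 0.4  0.2 -2. ] w 0.0273
```

Call:
{"op": "carry_out", "data": {"moves": [[0,[-0.1,0,0.2],[0.2,-0.2,0]],[0,[-0.1,0,0.4],[0.2,-0.2,0]],[0,[-0.1,0,0.55],[0.2,-0.2,0]],[0,[-0.1,0,0.6],[0.2,-0.2,0]],[0,[-0.1,0,0.6],[0.2,-0.2,0]]]}}

```text
t: 30.45
tool_pos: [0.5273, -0.2879, 0.0401]
ee_rot: [[0.994, 0.112, -0.0], [0.112, -0.994, 0.0], [-0.0, -0.0, -1.0]]
wrist_force: [-0.4, 0.5, -1.8]
width: 0.0272
```

Run:
```python
from h import *
frm();go([.526,-.287,.0395],6.4)
```

```text
along y mm -280.77 d -166.77 lat -30.17 z 40.15 Fy 0.52 Fx -0.31 Fz -1.8 tq [-0.13  0.    0.02] w 0.027243972351819724 t 30.45 tool z [-1.e-04  4.e-04 -1.e+00]
t 30.45 shift [-0.12, -0.1, 0.07] turn [-0.0, 0.0, 0.0] F [-0.4  0.5 -1.8] w 0.0272
```

Call:
{"op": "carry_out", "data": {"moves": [[0,[0,0,0.05],[0,0,0]],[0,[0,0,0.08],[0,0,0]],[0,[0,0,0.08],[0,0,0]]]}}

```text
t: 30.75
tool_pos: [0.5273, -0.2878, 0.0393]
ee_rot: [[0.994, 0.112, -0.0], [0.112, -0.994, 0.0], [-0.0, -0.0, -1.0]]
wrist_force: [-0.1, -0.8, -1.9]
width: 0.0274
```

Run:
```python
from h import *
frm()
```

```text
along y mm -280.71 d -166.71 lat -30.16 z 39.29 Fy -0.77 Fx -0.2 Fz -1.9 tq [-0.12  0.09  0.04] w 0.02738336944264367 t 30.75 tool z [-2.e-04  4.e-04 -1.e+00]
```

Call:
{"op": "carry_out", "data": {"moves": [[0,[0,0,0.04],[0,0,0]],[0,[0,0,0.06],[0,0,0]],[0,[0,0,0.06],[0,0,0]]]}}

```text
t: 31.05
tool_pos: [0.5274, -0.2879, 0.0388]
ee_rot: [[0.994, 0.112, -0.0], [0.112, -0.994, 0.0], [-0.0, -0.0, -1.0]]
wrist_force: [0.2, 1.1, -1.1]
width: 0.027
```

Run:
```python
from h import *
frm()
```

```text
along y mm -280.75 d -166.75 lat -30.1 z 38.8 Fy 1.08 Fx 0.29 Fz -1.12 tq [-0.04  0.04 -0.06] w 0.026953054892794485 t 31.05 tool z [-1.e-04  3.e-04 -1.e+00]
```

Call:
{"op": "carry_out", "data": {"moves": [[0,[0,0,0.04],[0,0,0]],[0,[0,0,0.05],[0,0,0]],[0,[0,0,0.05],[0,0,0]]]}}

```text
t: 31.35
tool_pos: [0.5274, -0.2877, 0.0386]
ee_rot: [[0.994, 0.112, -0.0], [0.112, -0.994, 0.0], [-0.0, -0.0, -1.0]]
wrist_force: [-0.0, 1.2, 1.8]
width: 0.0272
```

Run:
```python
from h import *
frm()
```

```text
along y mm -280.6 d -166.6 lat -30.1 z 38.58 Fy 1.22 Fx 0.12 Fz 1.82 tq [ 0.09  0.11 -0.02] w 0.02716852144500792 t 31.35 tool z [-1.e-04  5.e-04 -1.e+00]
```

Contact with the tray floor. Release and rise.

Call:
{"op": "carry_out", "data": {"moves": [[0.7,[0,0,0],[0,0,0]],[0.7,[0,0,0],[0,0,0]],[0.7,[0,0,0],[0,0,0]],[0.7,[0,0,0],[0,0,0]],[0.7,[0,0,-1],[0,0,0]],[0.7,[0,0,-3],[0,0,0]],[0.7,[0,0,-7],[0,0,0]],[0.7,[0,3,-11],[0,0,0]],[0.7,[0,7,-15],[0,0,0]],[0.7,[0,10,-18],[0,0,0]]]}}

```text
t: 32.35
tool_pos: [0.5388, -0.3879, 0.2215]
ee_rot: [[0.994, 0.113, 0.001], [0.113, -0.994, -0.001], [0.001, 0.001, -1.0]]
wrist_force: [1.3, 0.4, -0.3]
width: 0.061
```

Run:
```python
from h import *
im,D=viewer.get_image('wrist'); save('w15',im)
for n in ['scene','top']:
    im,_=viewer.get_image(n); save('f'+n,im)
frm()
```

```text
along y mm -384.53 d -270.53 lat -29.08 z 222.64 Fy 0.14 Fx -0.25 Fz -0.32 tq [-0.07  0.02  0.02] w 0.06075246102548184 t 32.5 tool z [ 0.0062 -0.0061 -1.    ]
```

View pics/w15.png

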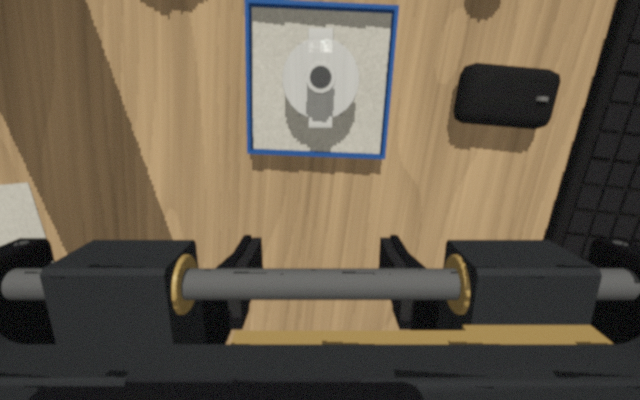

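View pics/fscene.png

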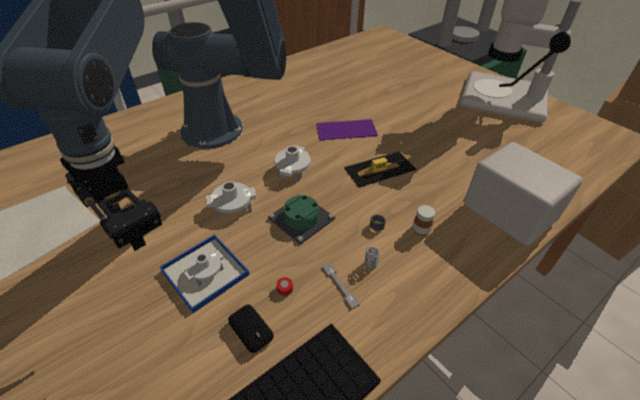

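View pics/ftop.png

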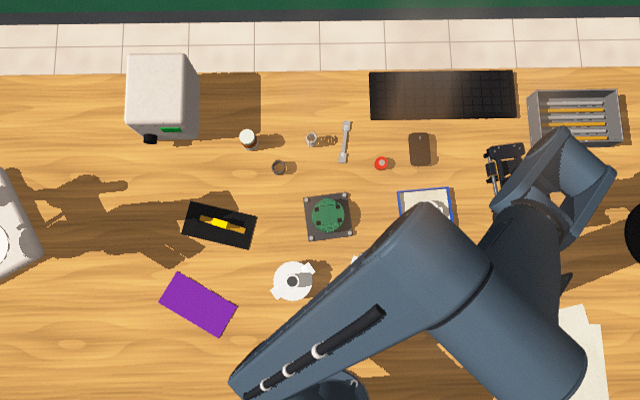

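The cover stands boss-up in the tray (wrist px (320,77)). The wedge is on the black mat (scene px (378,166)), the housing is empty, and the bystanders are where they started. Handing in.

Call:
{"op": "carry_out", "data": {"moves": [[0.7,[0,0,0],[0,0,0]],[0.7,[0,0,0],[0,0,0]],[0.7,[0,0,0],[0,0,0]]]}}

```text
t: 32.8
tool_pos: [0.5394, -0.3892, 0.2213]
ee_rot: [[0.994, 0.111, 0.004], [0.111, -0.994, -0.004], [0.004, 0.004, -1.0]]
wrist_force: [-0.9, 0.1, -0.0]
width: 0.061
```

```bash
python3 -c "
from cell import robot
print(robot.close_job())"
```

```text
the job is handed in; nothing more can be done
None
```

The cover is off the housing and stands boss-up near the middle of the blue tray. The wedge is back on the black mat. I handed the job in at about 33 s, and no verdict was reported.

- **Prying:** I worked the wedge under the left, right, left, right and left lugs in turn. The largest tilt I measured between steps was about 1.9°. Depth was not measured while the blade was in the seam.
- **Lug heights before touching the cover:** the fit gave about 6.5 mm (left) and 5.5 mm (right) above seated. The same fit reads about 0.5 mm high, so take them as roughly 6 mm and 5 mm; both clear the 4 mm needed.
- **Lift and set-down:** I laid the wedge down first, then pulled the cover straight up by the boss. I lowered it until contact showed on the wrist force (about +2 N) and released it.
- **Last checks:** the final pictures show the housing empty and the other things where they started. No check failed. The tray-centre estimates differed by up to 1 cm, but the tray has over 2 cm to spare around the cover.

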